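# Clear the jammed winder from the bobbin chute

### The job

A wooden thread winder is jammed crosswise under the wire guard of the bobbin chute: pick up the stuffing stick, push the winder from the outlet side back up the chute onto the level landing, and lay the stick down on the table. Then lift the winder out, set it down flat on the cork mat, let go, take it again by its two ends and lay it flat along the empty, cork-lined groove of the white rack. Leave everything else where it is.

Things in the scene. Friction and masses are not known exactly. Their poses are not given: they have to be found in the camera images.
- chute: Dark wood bobbin chute, fixed, open ended. Origin on the table top under the middle of the outlet's edge; own x points level up-chute, z up. Floor: 85 mm high at the outlet (x=0), climbs at 14 degrees to 120 mm high at x=140 mm, then a level landing, open above, to x=225 mm. Centred on y=0. Walls 6 mm thick, 25 mm high on the slope, 22 mm on the landing; end wall 14 mm high.
- outlet (a point): Centre of the chute's floor at the outlet's edge (chute x=0, 85 mm up). The mouth is open, 38 mm wide and 25 mm high. This 38 mm wide throat, between blocks, runs 50 mm up the slope; from there on the chute is 68 mm wide inside.
- roof_end (a point): Middle of the upper edge of the fixed wire guard that roofs the lower chute, at its underside. Five 4 mm steel wires along the slope, 13 mm apart, on two cross wires, 25 mm above the sloping floor; they cover it from 20 to 92 mm along the slope (up to chute x=83 mm). Too narrow to reach through.
- landing (a point): Point on the floor of the level landing, on the centre line, at chute x=180 mm, 120 mm up; 68 mm wide inside, wall tops 142 mm up. Below, the chute stands on posts on a 12 mm base board, 90 mm wide, from chute x=20 to 231 mm.
- winder: Jammed pale wooden thread winder, dog-bone shaped: 64 mm long (own y), 26 wide (x), 18 high (z); end blocks 14 mm long, the waist between them 16 mm wide. Origin: centre of underside. It starts lying across the chute under the wire guard, flat on the slope, ends against the shoulders where the throat begins, own x about up-chute. Slides up with a light push at its waist; stays where left. About 30 g.
- stick: Wooden stuffing stick lying on the table, about 80 g. Own x runs from handle to tip, z up. Origin on the underside at the handle's middle: handle x -45 to 45 mm, 20 mm wide, 28 mm high. A 10 mm round rod goes on from it, its axis 14 mm above the underside, to a flat pushing head 22 mm wide (y), 12 mm high, front face at x=223 mm. Balances at about x=20 mm.
- stick_tip (a point): Centre of the front face of the stick's head (stick x=223 mm, 14 mm above its underside).
- mat: Square cork mat, fixed, 130 x 130 mm, 2 mm thick. Origin at the centre of its underside.
- rack: White winder rack, fixed: block 130 mm (own x) by 54 mm (own y), 25 mm high, with three grooves along own y, centred at x = -42, 0 and 42 mm, floors 25 mm up, each 38 mm wide between ribs that rise 14 mm above the floor. A 64 mm winder lies in a groove along y and sticks out 5 mm at both ends. Origin at the centre of the underside.
- pad: Thin cork pad (30 x 50 x 2 mm), fixed on the floor of the one empty groove of the rack, which may be any of the three; its top is 27 mm above the table. Origin at the centre of its underside; own y along the groove.
- spare1: A winder just like the jammed one, lying in a groove of the rack. Leave it there. Origin at the centre of its underside.
- spare2: The second winder lying in the rack. Leave it there. Origin at the centre of its underside.
- hoop: Cream plastic embroidery hoop lying flat, 130 mm across, 10 mm high. A bystander: leave it alone. Origin at the centre of its underside.
- tower: Wooden three-tier bobbin tower, 90 mm across the foot, 126 mm high. A bystander: leave it alone. Origin at the centre of its underside.
- dish: White ceramic dish, 90 mm across, 18 mm high. A bystander: leave it alone. Origin at the centre of its underside.
- thimble: Brass thimble, 19 mm across, 24 mm high, standing on the dish. A bystander: leave it alone. Origin at the centre of its underside.
- beadbox: Clear plastic bead box with compartments and a sliding cover, 100 x 160 x 34 mm. A bystander: leave it alone. Origin at the centre of its underside.
- bowl: Aluminium magnet bowl, 110 mm across, 35 mm high. A bystander: leave it alone. Origin at the centre of its underside.
- mug: Blue ceramic mug, 76 mm across, 90 mm high. A bystander: leave it alone. Origin at the centre of its underside.
There are look-alikes about, which are no part of the job. Leave any blue, pink or red look-alike of the winder alone.

How it is judged:
By the outcome, as a careful person would: the job done as asked, in the order asked, and still so for the second after the job is handed in, with the robot touching nothing.
It also fails if it takes over 72 s, if anything falls off the work surface, if the arm or the gripper's body presses on something with over 40 N, if the wrist force passes 120 N, or if a joint passes its speed limit or range.

### The arm

A 6-joint arm with a two-finger parallel gripper is mounted at the origin on the work surface. World frame = base frame: x ahead of the robot, y to its left, z up, the work surface at z = 0. Lengths are in m, angles in rad, forces in N, time in s.
With the tool pointing down it reaches from about 0.25 to 0.725 m from the base axis. Payload 4 kg.
Tool frame: the origin (TCP) lies midway between the tips of the shut fingers; the grasp point (between the pads) lies 19 mm behind it; z points along the fingers, y is the direction in which the jaws open and shut (so a half turn about z gives the same grasp; the last joint's range is limited). The gripper opens to 85 mm and grips with 20 to 120 N. Pads are 22 mm wide; open, the fingers measure 114 mm over their backs; the gripper's body (76 mm by 85 mm) begins 54 mm behind the grasp point. The pads swing forward as they close: fully open they stand 13 mm farther back than shut.
Start: joints at [1.2, 0.241, 0.005, 1.335, 0, 1.571], TCP at [0.181, 0.466, 0.231] pointing down, gripper open.
Joint ranges: [-2.72, 2.72], [-1.05, 1.87], [-1.09, 1.28], [-1.99, 2.15], [-1.42, 1.44], [-3.14, 3.14]. Speed limits (rad/s): [2.79, 2.79, 3.14, 3.14, 3.14, 3.14].

### API

Orientations are given as a unit quaternion [x, y, z, w].
In Python, from workcell import get_obs, camera, camera_model, job_done, masks_of gives the robot as it stands.
- The arm moves only by the tool jog_arm, never from a script. Its argument "deltas" is a list that holds one entry, the list of rows, each a list of 7 numbers: the shift along the tool's x, y, z in mm, then the turn, a rotation vector about the tool's x, y, z in degrees, then the finger opening in mm, from 0 to 85.4. A call has 1 to 5 rows; each row shifts and turns the pose as measured when the row begins, along the tool's axes as they then stand; what a row does not reach is not made up. A row lasts 1/10 s, in which the tool goes at most 50 mm and 8.59 degrees, less where a joint would pass 70% of its speed; a pose out of reach is approached as far as the arm can. A call with a gripper value outside its range is refused whole. The fingers move at their own pace and stop on an object; the grip force is fixed at half the most. Time passes only in rows, so rows that do not move let the fingers close. It gives the time, the measured TCP pose, the force and the opening at its end, in the units of the state.
- get_obs(): the state, without advancing time (a new reading comes with each control period).
- camera(name): name is "scene" or "top" or "wrist"; returns the picture (400x640x3 uint8, red, green, blue); there is no depth.
- camera_model(name): a dict with "fovy" (degrees; the focal length in pixels is half the picture's height over the tangent of half this angle, whatever the lens; pixels are square), "cx", "cy" (the principal point, pixels), "pose" (4x4, takes a point from camera to world coordinates); the wrist camera has in their place "T_tool_cam" (4x4, takes a point from camera to tool coordinates, whose origin is the TCP and whose axes are the flange's). Camera axes: x right, y down, z forward; pixel columns grow to the right and rows downward; lengths in m; the calibration is good to about 2 mm. A picture is of the moment at which its call begins: read the wrist's pose just before it. camera_model takes no time and is no camera call.
- job_done(): hands the job in, once; it reports no verdict.
Trained networks look in the newest picture that a camera, given by its name, has taken for a name from the list of things; names that differ only in an ending like _2 or _b are one class to them, and where a whole thing is asked for, a point or a joint stands for the part that bears it (a point fixed in the world has none). Each returns a list of dicts, best first, with "conf" (0 to 1); they miss things now and then, are a little off and sometimes report something else, mostly with a low value. They report only what shows in the picture. A call takes as long as a camera call. They do not tell look-alikes from the thing itself.
- masks_of(target, camera): "pixels" (400x640 bool, what is visible of it) and "at" ([column, row] in pixels, amid what is visible of it).
The state is a dict: "clock": time; "joint_pos": joint angles; "joint_vel": joint speeds; "tau": joint torques, N m; "eef_pos": TCP position; "tool_rot": TCP orientation; "ft_force": force on the tool from outside, world axes, zero at the start; "ft_torque": the same for the moment, N m; "grip_width": finger opening in m.
Only numpy, scipy, OpenCV 4.12 (cv2) and the standard library are available. Lean on these libraries where they do the work, as an engineer would, in place of code of your own. Each camera call takes 0.05 s, during which the arm holds its last target. There are 200 camera calls.

## Working session

There is one attempt and no reset: what is moved stays moved. The work goes in short steps, Python scripts to look and compute and a tool call to move; the robot and the scene stay as the last step left them, time stands still between calls to the robot, and variables do not carry over. Pictures are saved under pics/ and viewed, about 8 in all and at most 12, crops included, and the job is handed in when it is done.

Besides the shell and the picture viewer there is one more tool, called as a command line: name --argument value ..., lists and objects as JSON in quotes. jog_arm: Moves the arm, as the interface text tells. Its arguments: {"type":"object","properties":{"deltas":{"type":"array"}},"required":["deltas"]}

```bash
mkdir -p pics; ls
python3 - <<'E'
from workcell import *
import cv2,numpy as np
for c in("scene","top"):
    im=camera(c); cv2.imwrite(f"pics/{c}0.png",im[:,:,::-1])
    m=camera_model(c);print(c,m["fovy"],m["cx"],m["cy"],np.round(m["pose"],4).tolist())
    np.save(f"{c}0.npy",im)
    for t in("chute","winder","stick","stick_tip","rack","pad","mat","outlet","landing","roof_end"):
        r=masks_of(t,c)
        print(t,[(round(d["conf"],2),np.round(d["at"]).tolist(),int(d["pixels"].sum())) for d in r][:6])
print(get_obs()); m=camera_model("wrist");print(m)
E
```

```text
pics
scene 57.799679323228204 317.59887171107584 203.55734768701373 [[-0.5703, 0.5745, -0.5871, 1.2201], [0.8214, 0.3918, -0.4145, 0.5317], [-0.0081, -0.7187, -0.6953, 0.8728], [0.0, 0.0, 0.0, 1.0]]
chute [(0.75, [198.0, 187.0], 551), (0.57, [333.0, 234.0], 3490)]
winder [(0.68, [326.0, 214.0], 95), (0.6, [354.0, 215.0], 83), (0.56, [378.0, 235.0], 128), (0.56, [381.0, 203.0], 126)]
stick [(0.81, [279.0, 176.0], 342)]
stick_tip [(0.77, [280.0, 178.0], 354)]
rack [(0.97, [426.0, 263.0], 257)]
pad [(0.44, [436.0, 240.0], 102)]
mat [(0.84, [256.0, 214.0], 1095)]
outlet [(0.72, [336.0, 233.0], 3457), (0.15, [286.0, 269.0], 27)]
landing [(0.83, [333.0, 235.0], 3569)]
roof_end [(0.63, [336.0, 234.0], 3394)]
top 44.850474951833114 323.14855744004336 195.02294221462722 [[-0.0277, -0.9926, 0.1179, 0.4329], [-0.9996, 0.0271, -0.007, 0.0939], [0.0037, -0.1181, -0.993, 1.4649], [0.0, 0.0, 0.0, 1.0]]
chute [(0.94, [292.0, 185.0], 2825), (0.75, [214.0, 240.0], 177), (0.22, [408.0, 246.0], 510)]
winder [(0.72, [289.0, 270.0], 162), (0.66, [269.0, 235.0], 145), (0.63, [305.0, 240.0], 151)]
stick [(0
[... 932 characters left out ...]
02161, 0.23130123]), 'tool_rot': array([ 1.84353304e-01,  9.82860041e-01, -3.35370160e-06,  7.89460545e-06]), 'ft_force': array([-0.19090692, -0.56285825,  1.42257273]), 'ft_torque': array([-0.01399988, -0.02450079, -0.00281817]), 'grip_width': 0.08546299199632068}
{'fovy': 69.71646563999394, 'cx': 320.4224279483898, 'cy': 204.94755126900654, 'T_tool_cam': array([[-2.18751415e-04, -9.62309346e-01, -2.71957121e-01,
         6.88070898e-02],
       [ 9.99998573e-01,  2.45099285e-04, -1.67163277e-03,
         9.34371648e-05],
       [ 1.67528433e-03, -2.71957099e-01,  9.62307918e-01,
        -1.43314139e-01],
       [ 0.00000000e+00,  0.00000000e+00,  0.00000000e+00,
         1.00000000e+00]])}
```

Run:
```python
import cv2
a=cv2.imread("pics/top0.png")[110:310,170:510]; cv2.imwrite("pics/topc.png",cv2.resize(a,None,fx=2.35,fy=2.35,interpolation=cv2.INTER_CUBIC))
a=cv2.imread("pics/scene0.png")[140:330,170:490]; cv2.imwrite("pics/scenec.png",cv2.resize(a,None,fx=2.5,fy=2.5,interpolation=cv2.INTER_CUBIC))
```

```text
(no output)
```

View pics/topc.png

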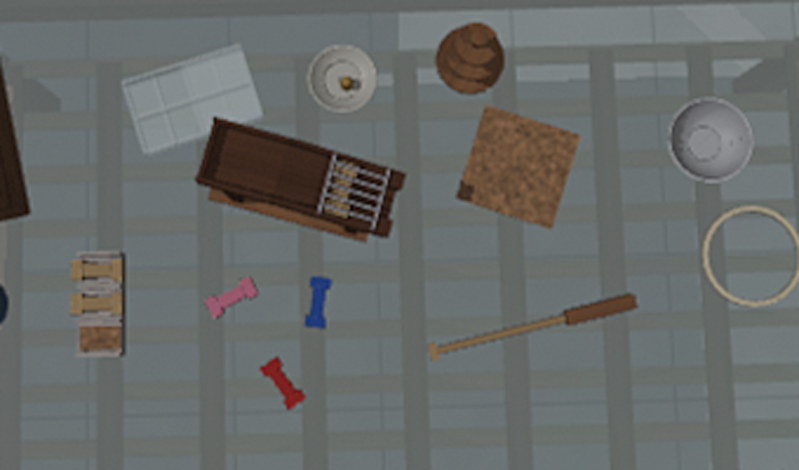

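View pics/scenec.png

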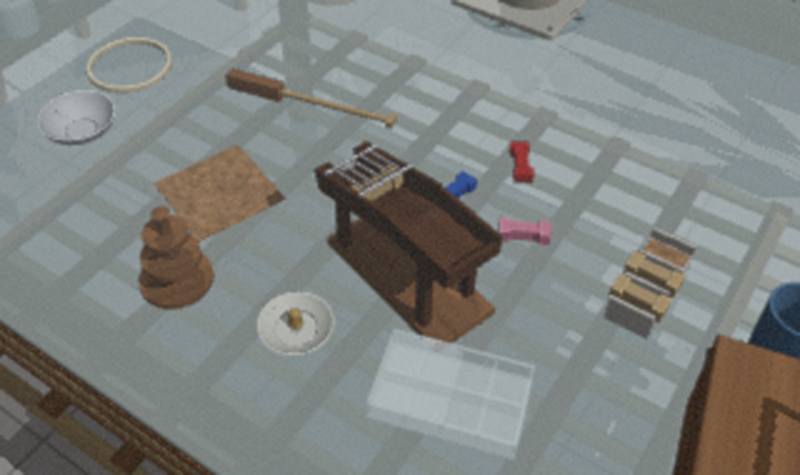

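```bash
cat > h.py <<'E'
from workcell import *
import cv2,numpy as np
from scipy.spatial.transform import Rotation as R
def model(c,obs=None):
    m=camera_model(c); f=200/np.tan(np.radians(m["fovy"]/2))
    if c=="wrist":
        T=np.eye(4);T[:3,:3]=R.from_quat(obs["tool_rot"]).as_matrix();T[:3,3]=obs["eef_pos"];T=T@m["T_tool_cam"]
    else: T=np.array(m["pose"])
    return f,m["cx"],m["cy"],T
def ray(M,uv,z):
    f,cx,cy,T=M; uv=np.atleast_2d(uv).astype(float)
    d=np.c_[(uv[:,0]-cx)/f,(uv[:,1]-cy)/f,np.ones(len(uv))]@T[:3,:3].T
    return T[:3,3]+d*((z-T[2,3])/d[:,2])[:,None]
def proj(M,P):
    f,cx,cy,T=M; q=(np.atleast_2d(P)-T[:3,3])@T[:3,:3]
    return np.c_[cx+f*q[:,0]/q[:,2],cy+f*q[:,1]/q[:,2]]
def go(p,q=None,step=45,ang=8.3):
    """print the tool-frame delta to TCP position p, rotation matrix q (columns tool x,y,z)"""
    o=get_obs();Rt=R.from_quat(o["tool_rot"]);d=Rt.inv().apply(np.array(p)-o["eef_pos"])*1000
    w=np.zeros(3) if q is None else np.degrees((Rt.inv()*R.from_matrix(q)).as_rotvec())
    n=int(max(np.ceil(np.linalg.norm(d)/step),np.ceil(np.linalg.norm(w)/ang),1))
    print("total",np.round(d,1),np.round(w,2),"rows",n,"t",o["clock"]);return d,w,n
def down(yaw):
    """tool pointing down, tool y (jaws) along world yaw"""
    y=np.array([np.cos(yaw),np.sin(yaw),0]);z=np.array([0,0,-1.]);return np.c_[np.cross(y,z),y,z]
E
python3 - <<'E'
from h import *
M=model("top")
c=lambda a:np.array(a)/2.35+[170,110]
for n,p,z in[("stick h,tip",[(635,300),(431,352)],.02),("handle front",[(567,317)],.02),("land corners",[(216,120),(197,182)],.142),("mouth",[(405,172),(388,235)],.11),("rack",[(77,253),(124,253),(124,355),(78,355)],.039),("mat",[(489,107),(578,134),(552,227),(460,198)],.002),("blue",[(318,302)],.02),("pink",[(232,298)],.02),("red",[(282,383)],.02),("roof",[(334,155),(317,212)],.13),("dish",[(342,77)],.01),("tower",[(470,60)],.05),("base",[(210,195),(367,240)],.012)]:
    print(n,np.round(ray(M,c(p),z)[:,:2],3).tolist())
E
```

```text
stick h,tip [[0.467, -0.261], [0.409, -0.0]]
handle front [[0.448, -0.174]]
land corners [[0.689, 0.252], [0.616, 0.275]]
mouth [[0.626, 0.029], [0.551, 0.052]]
rack [[0.545, 0.44], [0.543, 0.381], [0.417, 0.382], [0.418, 0.439]]
mat [[0.724, -0.088], [0.685, -0.203], [0.565, -0.163], [0.605, -0.046]]
blue [[0.476, 0.14]]
pink [[0.484, 0.249]]
red [[0.376, 0.188]]
roof [[0.646, 0.114], [0.578, 0.136]]
dish [[0.767, 0.103]]
tower [[0.776, -0.061]]
base [[0.617, 0.276], [0.553, 0.076]]
```

```bash
cat >> h.py <<'E'
def rows(p,q,step=45,ang=8.3,start=None):
    """print rows (tool axes, as they stand at each row) for a straight path to p,q"""
    from scipy.spatial.transform import Slerp
    o=get_obs(); P0=o["eef_pos"] if start is None else start[0]; R0=R.from_quat(o["tool_rot"]) if start is None else R.from_matrix(start[1])
    R1=R0 if q is None else R.from_matrix(q); p=np.array(p)
    w=(R0.inv()*R1).as_rotvec(); n=int(max(np.ceil(np.linalg.norm(p-P0)*1000/step),np.ceil(np.degrees(np.linalg.norm(w))/ang),1))
    for i in range(n):
        Ri=R0*R.from_rotvec(w*i/n)
        print(np.round(Ri.inv().apply((p-P0)/n)*1000,1),np.round(np.degrees(w)/n,2))
    print("n",n,"from",np.round(P0,4),"t",o["clock"])
E
python3 - <<'E'
from h import *
rows([.48,.22,.32],down(np.radians(12.5)))
E
```

```text
[-40.8 -13.4  -9.9] [0.   0.   6.25]
[-42.1  -8.9  -9.9] [0.   0.   6.25]
[-42.8  -4.3  -9.9] [0.   0.   6.25]
[-43.    0.4  -9.9] [0.   0.   6.25]
[-42.7   5.1  -9.9] [0.   0.   6.25]
[-41.9   9.7  -9.9] [0.   0.   6.25]
[-40.6  14.2  -9.9] [0.   0.   6.25]
[-38.8  18.5  -9.9] [0.   0.   6.25]
[-36.6  22.7  -9.9] [0.   0.   6.25]
n 9 from [0.1812 0.466  0.2313] t 1.1
```

jog_arm --deltas '[[[-41,-13,-10,0,0,6.25,85],[-42,-9,-10,0,0,6.25,85],[-43,-4,-10,0,0,6.25,85],[-43,0,-10,0,0,6.25,85],[-43,5,-10,0,0,6.25,85]]]'

```text
clock: 1.6
eef_pos: [0.3479, 0.3277, 0.2809]
tool_rot: [0.446, 0.895, -0.001, -0.001]
ft_force: [0.8, 1.2, -0.9]
grip_width: 0.0848
```

jog_arm --deltas '[[[-42,10,-10,0,0,6.25,85],[-41,14,-10,0,0,6.25,85],[-39,19,-10,0,0,6.25,85],[-37,23,-10,0,0,6.25,85],[0,0,0,0,0,0,85]]]'

```text
clock: 2.1
eef_pos: [0.489, 0.2072, 0.3239]
tool_rot: [0.639, 0.769, 0.001, 0.001]
ft_force: [-0.7, 0.8, -0.6]
grip_width: 0.085
```

Run:
```python
from h import *
o=get_obs();print(o["eef_pos"],o["tool_rot"],np.round(o["joint_vel"],3),o["clock"])
np.savez("w1.npz",e=o["eef_pos"],q=o["tool_rot"])
im=camera("wrist");cv2.imwrite("pics/w1.png",im[:,:,::-1])
for t in("winder","pad","stick"):
    print(t,[(round(d["conf"],2),np.round(d["at"]).tolist(),int(d["pixels"].sum())) for d in masks_of(t,"wrist")])
```

```text
[0.48904894 0.20722607 0.32388524] [0.63899506 0.76920945 0.00094622 0.00111719] [ 0.037 -0.013 -0.04   0.01   0.052 -0.005] 2.1
winder [(0.74, [388.0, 268.0], 215), (0.63, [304.0, 206.0], 555), (0.63, [248.0, 165.0], 621), (0.55, [326.0, 140.0], 576)]
pad [(0.68, [312.0, 16.0], 743), (0.63, [499.0, 127.0], 6839)]
stick [(0.48, [410.0, 214.0], 14593)]
```

View pics/w1.png

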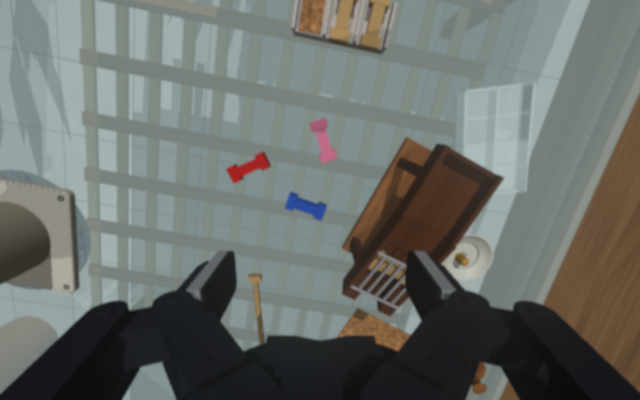

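Run:
```python
import cv2
a=cv2.imread("pics/w1.png")[130:320,330:520]; cv2.imwrite("pics/w1c.png",cv2.convertScaleAbs(cv2.resize(a,None,fx=3.15,fy=3.15,interpolation=cv2.INTER_CUBIC),alpha=1.5,beta=15))
```

```text
(no output)
```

View pics/w1c.png

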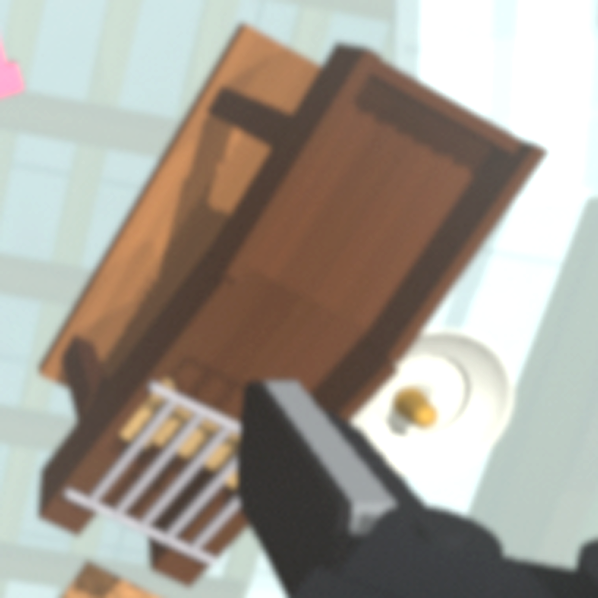

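```bash
cat >> h.py <<'E'
def fit(M,obj,uv,x0):
    from scipy.optimize import least_squares
    obj=np.array(obj,float);uv=np.array(uv,float)
    W=lambda p:np.c_[obj[:,:2]@np.array([[np.cos(p[2]),np.sin(p[2])],[-np.sin(p[2]),np.cos(p[2])]])+p[:2],obj[:,2]]
    r=least_squares(lambda p:(proj(M,W(p))-uv).ravel(),x0,loss="soft_l1")
    print("pose",np.round(r.x[:2],4),"yaw",round(np.degrees(r.x[2]),2));print(np.round(proj(M,W(r.x))-uv,1).tolist());return r.x
E
python3 - <<'E'
from h import *
z=np.load("w1.npz");M=model("wrist",dict(eef_pos=z["e"],tool_rot=z["q"]))
c=lambda a:np.array(a)/3.15+[330,130]
k=1e-3
obj=np.array([(231,-40,142),(231,45,12),(20,45,12),(140,34,120),(231,40,142)])*k
uv=c([(545,150),(243,25),(40,370),(230,280),(340,45)])
fit(M,obj,uv,[.588,.04,1.29])
Mt=model("top");c2=lambda a:np.array(a)/2.35+[170,110]
print("top");fit(Mt,np.array([(231,-40,142),(231,40,142),(231,45,12),(20,45,12)])*k,c2([(216,118),(197,183),(210,195),(367,240)]),[.588,.04,1.29])
Ms=model("scene");c3=lambda a:np.array(a)/2.5+[170,140]
print("scene");fit(Ms,np.array([(231,40,142),(231,-40,142),(231,45,12)])*k,c3([(499,238),(438,265),(494,308)]),[.588,.04,1.29])
print("tip w",ray(M,[[256,276]],.014), "pad",ray(M,[[312,16]],.027))
print("stick top");fit(Mt,np.array([(-45,0,28),(223,0,20),(45,0,28)])*k,c2([(635,301),(430,352),(566,317)]),[.457,-.218,1.79])
print("mat");fit(Mt,np.array([(65,65,2),(-65,65,2),(-65,-65,2),(65,-65,2)])*k,c2([(489,107),(460,198),(552,227),(578,134)]),[.645,-.12,-.3])
E
```

```text
pose [0.5912 0.0439] yaw 73.91
[[-0.0, -0.3], [-0.5, -0.2], [0.1, 2.4], [-1.7, -7.1], [6.5, 1.2]]
top
pose [0.5898 0.0422] yaw 73.53
[[-0.3, -0.7], [-0.1, -0.7], [-0.1, 1.6], [0.7, 0.4]]
scene
pose [0.5576 0.054 ] yaw 64.27
[[0.6, -0.6], [-0.4, 0.3], [-0.1, 0.2]]
tip w [[ 0.41268612 -0.00065216  0.014     ]] pad [[0.44047429 0.40911267 0.027     ]]
stick top
pose [ 0.4571 -0.2154] yaw 102.35
[[0.2, -0.3], [-0.5, 0.0], [0.2, 0.3]]
mat
pose [ 0.6451 -0.1253] yaw -19.14
[[-1.1, -1.2], [-1.1, 0.2], [0.8, 0.7], [1.7, -0.0]]
```

Run:
```python
from h import *
rows([.455,-.205,.15],down(np.radians(12.35)))
```

```text
[-36.6  -9.9  15.7] [-0.01 -0.   -0.11]
[-36.6 -10.   15.7] [-0.01 -0.   -0.11]
[-36.6 -10.   15.7] [-0.01 -0.   -0.11]
[-36.5 -10.1  15.7] [-0.01 -0.   -0.11]
[-36.5 -10.2  15.7] [-0.01 -0.   -0.11]
[-36.5 -10.3  15.7] [-0.01 -0.   -0.11]
[-36.5 -10.3  15.7] [-0.01 -0.   -0.11]
[-36.5 -10.4  15.7] [-0.01 -0.   -0.11]
[-36.4 -10.5  15.7] [-0.01 -0.   -0.11]
[-36.4 -10.6  15.7] [-0.01 -0.   -0.11]
[-36.4 -10.6  15.7] [-0.01 -0.   -0.11]
n 11 from [0.4844 0.211  0.3228] t 2.3
```

jog_arm --deltas '[[[-40,-11,15,0,0,0,85],[-40,-11,15,0,0,0,85],[-40,-11,15,0,0,0,85],[-40,-11,15,0,0,0,85],[-40,-11,17,0,0,0,85]]]'

```text
clock: 2.8
eef_pos: [0.4674, 0.0109, 0.2435]
tool_rot: [0.624, 0.781, 0.002, -0.0]
ft_force: [0.4, 0.5, 0.2]
grip_width: 0.0851
```

jog_arm --deltas '[[[-40,-11,20,0,0,0,85],[-40,-11,20,0,0,0,85],[-40,-11,20,0,0,0,85],[-40,-11,20,0,0,0,85],[0,0,0,0,0,0,85]]]'

```text
clock: 3.3
eef_pos: [0.4558, -0.155, 0.1578]
tool_rot: [0.619, 0.785, 0.002, -0.002]
ft_force: [-0.8, 0.5, -0.5]
grip_width: 0.0854
```

```bash
cat >> h.py <<'E'
def snap(name,targets=(),crop=None,s=1.0):
    camera("wrist") if False else None
    o=get_obs();np.savez(name+".npz",e=o["eef_pos"],q=o["tool_rot"]);im=camera("wrist");cv2.imwrite(f"pics/{name}.png",im[:,:,::-1])
    print(np.round(o["eef_pos"],4),np.round(o["tool_rot"],4),np.round(o["ft_force"],1),o["grip_width"],o["clock"])
    M=model("wrist",o);out={}
    for t in targets:
        r=masks_of(t,"wrist");out[t]=r
        print(t,[(round(d["conf"],2),np.round(d["at"]).tolist(),int(d["pixels"].sum())) for d in r])
    return M,out,im
E
python3 - <<'E'
from h import *
M,o,im=snap("w2",["stick","stick_tip","mat"])
E
```

```text
[ 0.4558 -0.155   0.1578] [ 0.6189  0.7855  0.0019 -0.0018] [-0.8  0.5 -0.5] 0.08540366875017355 3.3
stick [(0.88, [314.0, 161.0], 4159)]
stick_tip [(0.96, [307.0, 167.0], 3928)]
mat [(0.6, [497.0, 198.0], 14319)]
```

View pics/w2.png

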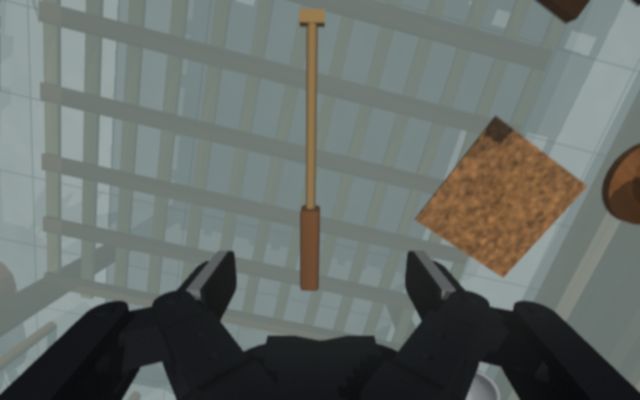

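Run:
```python
from h import *
k=1e-3
z=np.load("w2.npz");M=model("wrist",dict(eef_pos=z["e"],tool_rot=z["q"]))
p=fit(M,np.array([(-45,0,28),(223,0,20),(45,0,28)])*k,[(310,289.5),(312,9.5),(310.5,207)],[.457,-.218,1.79])
m=fit(M,np.array([(65,65,2),(-65,65,2),(-65,-65,2),(65,-65,2)])*k,[(585,185),(497,116),(416,217),(503,276)],[.645,-.12,-.3])
d=np.array([np.cos(p[2]),np.sin(p[2])]);g=p[:2]+.010*d
rows([*g,.08],down(p[2]-np.pi/2)); rows([*g,.08],down(p[2]-np.pi/2),step=200)
```

```text
pose [ 0.4591 -0.2139] yaw 102.65
[[-0.0, 0.4], [0.0, -2.2], [-0.0, 2.8]]
pose [ 0.6469 -0.121 ] yaw -20.03
[[2.9, 0.1], [-0.1, -1.8], [-0.9, 0.8], [-0.2, 0.6]]
[-16.9  -4.9  27. ] [ 0.12 -0.07  0.4 ]
[-16.9  -4.8  27. ] [ 0.12 -0.07  0.4 ]
[-16.9  -4.6  27. ] [ 0.12 -0.07  0.4 ]
n 3 from [ 0.4587 -0.1517  0.1612] t 3.5
[-50.8 -14.8  81. ] [ 0.37 -0.21  1.21]
n 1 from [ 0.4587 -0.1517  0.1612] t 3.5
```

jog_arm --deltas '[[[-18,-5,27,0.1,-0.1,0.4,85],[-18,-5,27,0.1,-0.1,0.4,85],[-17,-5,27,0.1,0,0.4,85],[0,0,0,0,0,0,85],[0,0,0,0,0,0,85]]]'

```text
clock: 4.0
eef_pos: [0.4649, -0.1995, 0.0849]
tool_rot: [0.618, 0.786, 0.004, 0.007]
ft_force: [0.5, -0.1, 1.0]
grip_width: 0.0848
```

Run:
```python
from h import *
p=[.4591,-.2139,np.radians(102.65)];d=np.array([np.cos(p[2]),np.sin(p[2])]);g=p[:2]+.010*d
rows([*g,.005],down(p[2]-np.pi/2),step=25)
```

```text
[-0.5 -2.5 19.9] [0.2  0.08 0.26]
[-0.6 -2.4 19.9] [0.2  0.08 0.26]
[-0.6 -2.4 20. ] [0.2  0.08 0.26]
[-0.7 -2.3 20. ] [0.2  0.08 0.26]
n 4 from [ 0.4649 -0.1995  0.0849] t 4.0
```

jog_arm --deltas '[[[0,-3,20,0.2,0.1,0.3,85],[-1,-3,20,0.2,0.1,0.3,85],[-1,-2,20,0.2,0.1,0.2,85],[-1,-2,18,0.2,0,0.2,85],[0,0,0,0,0,0,85]]]'

```text
clock: 4.5
eef_pos: [0.4661, -0.1997, 0.0149]
tool_rot: [0.62, 0.785, 0.003, 0.008]
ft_force: [-0.1, -0.2, 0.2]
grip_width: 0.085
```

Run:
```python
from h import *
p=[.4591,-.2139,np.radians(102.65)];d=np.array([np.cos(p[2]),np.sin(p[2])]);g=p[:2]+.010*d
rows([*g,.005],down(p[2]-np.pi/2),step=25)
M,o,im=snap("w3",["stick"])
m=o["stick"][0]["pixels"];vs=np.where(m.any(1))[0]
for v in range(vs[0],vs[-1],15): u=np.where(m[v])[0];print(v,u[0],u[-1],end="; ") if len(u) else 0
```

```text
[ -2.1 -10.1   9.8] [0.85 0.5  0.78]
n 1 from [ 0.4661 -0.1997  0.0149] t 4.5
[ 0.4661 -0.1997  0.0149] [0.6196 0.7849 0.0031 0.0081] [-0.1 -0.2  0.2] 0.08501148069925199 4.5
stick [(0.58, [304.0, 211.0], 9407)]
0 288 310; 15 289 310; 30 289 310; 45 289 310; 60 290 310; 75 289 310; 90 289 310; 105 290 310; 120 290 309; 135 291 309; 150 291 309; 165 290 309; 180 291 309; 195 287 314; 210 281 319; 225 279 318; 240 279 319; 255 280 318; 270 280 317; 285 281 318; 300 281 317; 315 281 317; 330 282 316;
```

jog_arm --deltas '[[[-2,-10,9,0.9,0.5,0.8,85],[0,-1,1,0,0,0,85],[0,0,0,0,0,0,60],[0,0,0,0,0,0,40]]]'

```text
clock: 5.0
eef_pos: [0.4603, -0.2059, 0.0102]
tool_rot: [0.625, 0.781, 0.001, 0.005]
ft_force: [-0.6, -0.1, -0.5]
grip_width: 0.0585
```

Run:
```python
from h import *
p=[.4591,-.2139,np.radians(102.65)];d=np.array([np.cos(p[2]),np.sin(p[2])]);g=p[:2]+.010*d
rows([*g,.005],down(p[2]-np.pi/2),step=25)
```

```text
[ 2.5 -3.   5.2] [ 0.42  0.35 -0.01]
n 1 from [ 0.4603 -0.2059  0.0102] t 5.0
```

jog_arm --deltas '[[[2,-4,6,0.4,0.4,0,40],[0,0,0,0,0,0,10],[0,0,0,0,0,0,5],[0,0,0,0,0,0,5],[0,0,0,0,0,0,5]]]'

```text
clock: 5.5
eef_pos: [0.4565, -0.2054, 0.0047]
tool_rot: [0.625, 0.78, 0.001, 0.0]
ft_force: [0.6, 0.7, 1.1]
grip_width: 0.0189
```

jog_arm --deltas '[[[0,0,0,0,0,0,5],[0,0,0,0,0,0,5]]]'

```text
clock: 5.7
eef_pos: [0.4565, -0.2054, 0.0047]
tool_rot: [0.625, 0.78, 0.001, 0.0]
ft_force: [-0.5, -0.6, 0.5]
grip_width: 0.0189
```

```bash
cat >> h.py <<'E'
CH=[.590,.043,np.radians(73.7)]
TIP=np.array([.214,0,-.0093])
def chute(x,y,z):
    c,s=np.cos(CH[2]),np.sin(CH[2]);return np.array([CH[0]+c*x-s*y,CH[1]+s*x+c*y,z])
def pose(tip,pitch=14,dyaw=0):
    """TCP pose holding the stick with its tip at chute coords tip (m), pitched up"""
    a=np.radians(pitch);y=CH[2]+np.radians(dyaw);x=np.array([np.cos(y)*np.cos(a),np.sin(y)*np.cos(a),np.sin(a)])
    Y=np.array([np.sin(y),-np.cos(y),0]);Q=np.c_[x,Y,np.cross(x,Y)];return chute(*tip)-Q@TIP,Q
def slope(s,h):
    a=np.radians(14);return np.array([s*np.cos(a)-h*np.sin(a),0,.085+s*np.sin(a)+h*np.cos(a)])
E
python3 - <<'E'
from h import *
o=get_obs();R0=R.from_quat(o["tool_rot"]).as_matrix();up=o["eef_pos"]+[0,0,.09]
rows(up,None)
p,Q=pose(slope(-.06,.0105));print(p);rows(p,Q,start=(up,R0))
E
```

```text
[  0.    0.1 -45. ] [0. 0. 0.]
[  0.    0.1 -45. ] [0. 0. 0.]
n 2 from [ 0.4565 -0.2054  0.0047] t 5.7
[ 0.51530018 -0.21245346  0.01987776]
[-4.9 13.9 18.7] [-0.86  3.42  7.19]
[-4.3 14.2 18.7] [-0.86  3.42  7.19]
[-3.6 14.4 18.6] [-0.86  3.42  7.19]
[-2.9 14.6 18.7] [-0.86  3.42  7.19]
n 4 from [ 0.4565 -0.2054  0.0947] t 5.7
```

jog_arm --deltas '[[[0,0,-30,0,0,0,5],[0,0,-40,0,0,0,5],[0,0,-20,0,0,0,5],[-4,14,10,-0.9,3.4,7.2,5],[-4,14,10,-0.9,3.4,7.2,5]]]'

```text
clock: 6.2
eef_pos: [0.4837, -0.2057, 0.0771]
tool_rot: [0.719, 0.692, 0.05, -0.039]
ft_force: [-0.4, 0.2, -0.9]
grip_width: 0.0188
```

jog_arm --deltas '[[[-3,14,8,-0.9,3.4,7.2,5],[-3,14,8,-0.9,3.4,7.2,5],[0,0,0,0,0,0,5],[0,0,0,0,0,0,5]]]'

```text
clock: 6.6
eef_pos: [0.5122, -0.2132, 0.058]
tool_rot: [0.799, 0.588, 0.099, -0.077]
ft_force: [0.1, 0.1, -0.8]
grip_width: 0.0189
```

Run:
```python
from h import *
p,Q=pose(slope(-.04,.0105));rows(p,Q)
M,o,im=snap("w4",["stick","chute"])
```

```text
[12.1  2.7 37.5] [-0.12 -0.45 -1.03]
n 1 from [ 0.5122 -0.2132  0.058 ] t 6.6
[ 0.5122 -0.2132  0.058 ] [ 0.7991  0.5879  0.0994 -0.0771] [ 0.1  0.1 -0.8] 0.018944248205828088 6.6
stick [(0.56, [324.0, 208.0], 10412)]
chute []
```

View pics/w4.png

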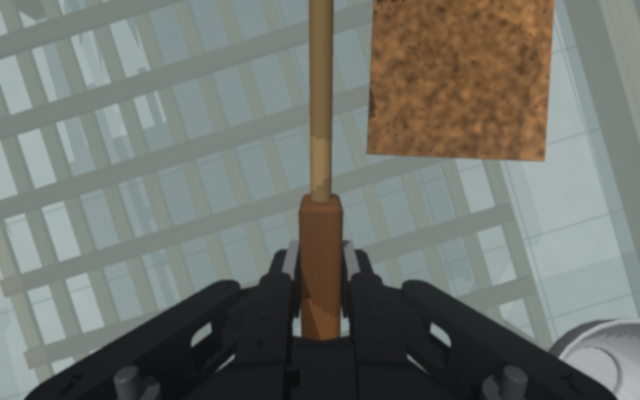

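jog_arm --deltas '[[[6,1,19,0,-0.3,-0.6,5],[6,2,18,0,-0.3,-0.6,5],[0,0,0,0,0,0,5]]]'

```text
clock: 7.05
eef_pos: [0.5217, -0.1925, 0.0277]
tool_rot: [0.792, 0.599, 0.096, -0.07]
ft_force: [-0.8, -0.1, -0.6]
grip_width: 0.0191
```

Run:
```python
from h import *
M4=(lambda z:model("wrist",dict(eef_pos=z["e"],tool_rot=z["q"])))(np.load("w4.npz"))
z=np.load("w4.npz");T=R.from_quat(z["q"]).as_matrix()
print("handle front in w4",proj(M4,z["e"]+T@np.array([.036,0,-.0233])))
p,Q=pose(slope(-.04,.0105));rows(p,Q)
o=get_obs();T=R.from_quat(o["tool_rot"]).as_matrix();tip=o["eef_pos"]+T@TIP;print("tip",tip,"axis",T[:,0],"z",o["eef_pos"][2])
ims=[]
for c,(u,v),s in(("top",(325,190),5),("scene",(320,205),5)):
    im=camera(c)[:,:,::-1].copy();M=model(c)
    print(c,"tip",proj(M,tip),"outlet",proj(M,chute(0,0,.085)))
    ims.append(cv2.convertScaleAbs(cv2.resize(im[v-50:v+50,u-40:u+40],None,fx=5,fy=5,interpolation=cv2.INTER_CUBIC),alpha=1.5))
cv2.imwrite("pics/s1.png",np.hstack(ims))
```

```text
handle front in w4 [[320.01411934 202.97662958]]
[-2.2 -0.6  2.5] [0.11 0.28 0.51]
n 1 from [ 0.5217 -0.1925  0.0277] t 7.05
tip [0.57761884 0.005503   0.08743575] axis [0.2640491  0.93491614 0.23708625] z 0.02766452757020693
top tip [[350.87080081 200.82292033]] outlet [[337.59869189 196.97506965]]
scene tip [[298.72689072 200.10694801]] outlet [[306.05427762 207.65922291]]
```

View pics/s1.png

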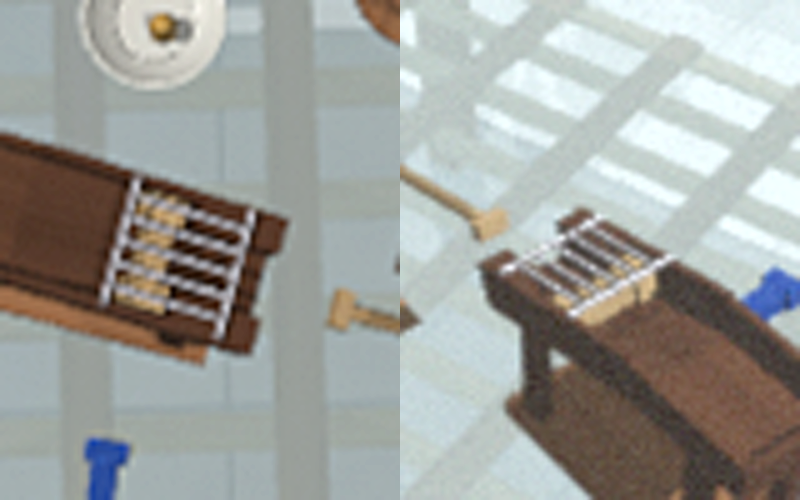

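Run:
```python
from h import *
for c in("top","scene"):
    M=model(c);print(c,np.round(proj(M,[chute(0,0,.110),chute(-.006,.04,.110),chute(-.006,-.04,.11),chute(0,.019,.11),chute(0,-.019,.11)]),1).tolist())
p,Q=pose(slope(.03,.0105));rows(p,Q,step=24)
```

```text
top [[337.9, 196.0], [336.4, 210.2], [343.5, 182.9], [336.2, 202.5], [339.6, 189.5]]
scene [[305.8, 201.8], [314.8, 195.1], [294.0, 206.6], [310.7, 199.1], [300.8, 204.6]]
[22.9 -0.5  1.3] [0.09 0.11 0.15]
[22.9 -0.5  1.4] [0.09 0.11 0.15]
[22.9 -0.6  1.4] [0.09 0.11 0.15]
n 3 from [ 0.5227 -0.1941  0.0293] t 7.15
```

jog_arm --deltas '[[[22,-1,2,0.1,0.1,0.2,5],[22,-1,2,0.1,0.1,0.2,5],[20,-1,1,0.1,0.1,0.2,5],[0,0,0,0,0,0,5]]]'

```text
clock: 7.55
eef_pos: [0.5395, -0.1337, 0.0449]
tool_rot: [0.796, 0.593, 0.099, -0.07]
ft_force: [-0.5, -0.8, -0.8]
grip_width: 0.0189
```

Run:
```python
from h import *
p,Q=pose(slope(.05,.0105));rows(p,Q,step=24)
o=get_obs();T=R.from_quat(o["tool_rot"]).as_matrix();tip=o["eef_pos"]+T@TIP;print("tip",tip,"ft",o["ft_force"],o["ft_torque"])
for c in("top","scene"):print(c,proj(model(c),tip))
im=camera("top")[:,:,::-1];M=0
ims=[]
for c,(u,v),s in(("top",(325,190),5),("scene",(320,205),5)):
    im=camera(c)[:,:,::-1].copy()
    ims.append(cv2.convertScaleAbs(cv2.resize(im[v-50:v+50,u-40:u+40],None,fx=5,fy=5,interpolation=cv2.INTER_CUBIC),alpha=1.5))
cv2.imwrite("pics/s2.png",np.hstack(ims))
```

```text
[12.  -0.6  2.1] [ 0.2   0.06 -0.11]
[12.  -0.6  2.1] [ 0.2   0.06 -0.11]
n 2 from [ 0.5395 -0.1337  0.0449] t 7.55
tip [0.59789217 0.06339394 0.10521807] ft [-0.46066233 -0.80196455 -0.80184024] [-0.33608852  0.01617597 -0.00666696]
top [[330.53892841 193.5819148 ]]
scene [[309.77335308 207.09631123]]
```

View pics/s2.png

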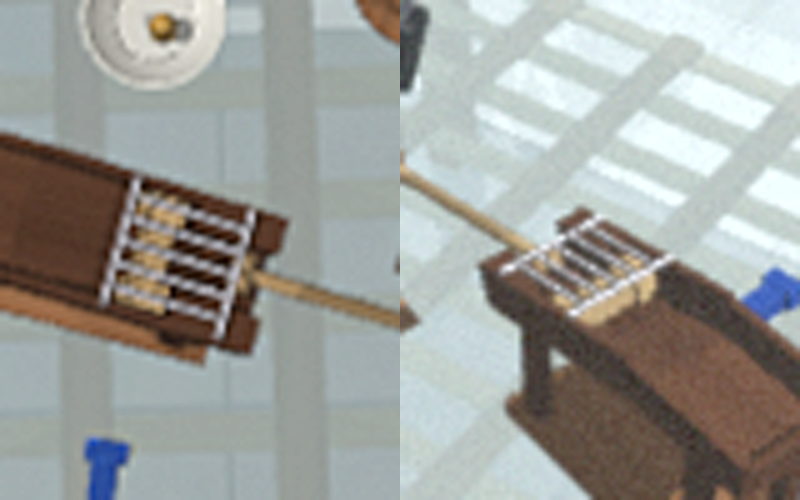

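jog_arm --deltas '[[[14,-1,2,0.2,0.1,-0.1,5],[14,-1,2,0.2,0.1,0,5],[14,0,1,0,0,0,5],[14,0,1,0,0,0,5],[14,0,1,0,0,0,5]]]'

```text
clock: 8.2
eef_pos: [0.5573, -0.0669, 0.0543]
tool_rot: [0.797, 0.591, 0.097, -0.074]
ft_force: [1.1, 0.0, -1.0]
grip_width: 0.0187
```

Run:
```python
from h import *
p,Q=pose(slope(.10,.0105));rows(p,Q,step=24)
p2,Q2=pose(slope(.144,.0105),13);rows(p2,Q2,step=24,start=(p,Q))
print(get_obs()["ft_force"])
```

```text
[ 4.7  0.5 -3.3] [-0.04 -0.   -0.63]
n 1 from [ 0.5573 -0.0669  0.0543] t 8.2
[21.9 -0.  -1.9] [ 0.  -0.5  0. ]
[21.9 -0.  -2.1] [ 0.  -0.5  0. ]
n 2 from [ 0.5589 -0.0634  0.0586] t 8.2
[ 1.06179805  0.02043812 -1.04571505]
```

jog_arm --deltas '[[[12,0,-4,0,0,-0.6,5],[14,0,-2,0,-0.3,0,5],[14,0,-2,0,-0.3,0,5],[8,0,-1,0,-0.3,0,5]]]'

```text
clock: 8.6
eef_pos: [0.5712, -0.0184, 0.0764]
tool_rot: [0.794, 0.597, 0.091, -0.068]
ft_force: [-0.2, 0.1, -1.2]
grip_width: 0.0187
```

Run:
```python
from h import *
p2,Q2=pose(slope(.144,.0105),13);rows(p2,Q2,step=24)
p3,Q3=pose((.164,0,.131),11);rows(p3,Q3,step=14,start=(p2,Q2))
o=get_obs();T=R.from_quat(o["tool_rot"]).as_matrix();tip=o["eef_pos"]+T@TIP
print(o["ft_force"],o["eef_pos"],"tip",tip)
for c in("top","scene"):camera(c);print(c,proj(model(c),tip),[(round(d["conf"],2),np.round(d["at"]).tolist()) for d in masks_of("winder",c)])
```

```text
[-5.7  0.8  2.4] [-0.06 -0.06  0.19]
n 1 from [ 0.5712 -0.0184  0.0764] t 8.6
[13.1  0.  -1.2] [ 0. -1. -0.]
[13.1  0.  -1.4] [ 0. -1. -0.]
n 2 from [ 0.5706 -0.0235  0.0728] t 8.6
[-0.17560298  0.10495496 -1.24389093] [ 0.571165   -0.01842625  0.07640179] tip [0.62842883 0.17983706 0.13380388]
top [[288.44763671 182.54735747]] [(0.72, [270.0, 232.0]), (0.56, [288.0, 184.0]), (0.53, [290.0, 272.0]), (0.52, [305.0, 238.0])]
scene [[337.16398745 222.73167866]] [(0.74, [341.0, 230.0]), (0.55, [354.0, 214.0]), (0.53, [380.0, 232.0]), (0.42, [381.0, 202.0])]
```

jog_arm --deltas '[[[10,1,1,0,-0.7,0,5],[10,0,0,0,-0.9,0,5],[4,0,0,0,-0.5,0,5],[0,0,0,0,0,0,5]]]'

```text
clock: 9.2
eef_pos: [0.578, 0.0028, 0.0794]
tool_rot: [0.797, 0.597, 0.074, -0.057]
ft_force: [0.0, -0.9, 0.7]
grip_width: 0.0188
```

Run:
```python
from h import *
p3,Q3=pose((.164,0,.131),11);rows(p3,Q3,step=14)
o=get_obs();T=R.from_quat(o["tool_rot"]).as_matrix();tip=o["eef_pos"]+T@TIP
print(o["ft_force"],o["eef_pos"],"tip",tip)
ims=[]
for c,(u,v) in(("top",(295,185)),("scene",(330,215))):
    im=camera(c)[:,:,::-1].copy();r=masks_of("winder",c);print(c,proj(model(c),tip),[(round(d["conf"],2),np.round(d["at"]).tolist(),ray(model(c),d["at"],.129)[0].round(4).tolist()) for d in r])
    ims.append(cv2.convertScaleAbs(cv2.resize(im[v-50:v+50,u-40:u+40],None,fx=5,fy=5,interpolation=cv2.INTER_CUBIC),alpha=1.5))
cv2.imwrite("pics/s3.png",np.hstack(ims))
```

```text
[-2.   0.2 -2.1] [-0.15  0.26 -0.07]
n 1 from [0.578  0.0028 0.0794] t 9.2
[ 0.04679265 -0.91629423  0.67094274] [0.57803383 0.00278925 0.07936409] tip [0.63682823 0.20285002 0.12836813]
top [[280.26135268 180.0670381 ]] [(0.55, [288.0, 275.0], [0.3745, 0.186, 0.129]), (0.48, [307.0, 238.0], [0.4726, 0.1328, 0.129]), (0.45, [280.0, 180.0], [0.6363, 0.2021, 0.129]), (0.26, [508.0, 221.0], [0.5062, -0.425, 0.129]), (0.24, [212.0, 239.0], [0.4784, 0.3933, 0.129])]
scene [[342.52120687 229.39078934]] [(0.74, [345.0, 233.0], [0.6433, 0.2158, 0.129]), (0.73, [377.0, 231.0], [0.5903, 0.2843, 0.129]), (0.67, [380.0, 202.0], [0.4806, 0.2378, 0.129])]
```

View pics/s3.png

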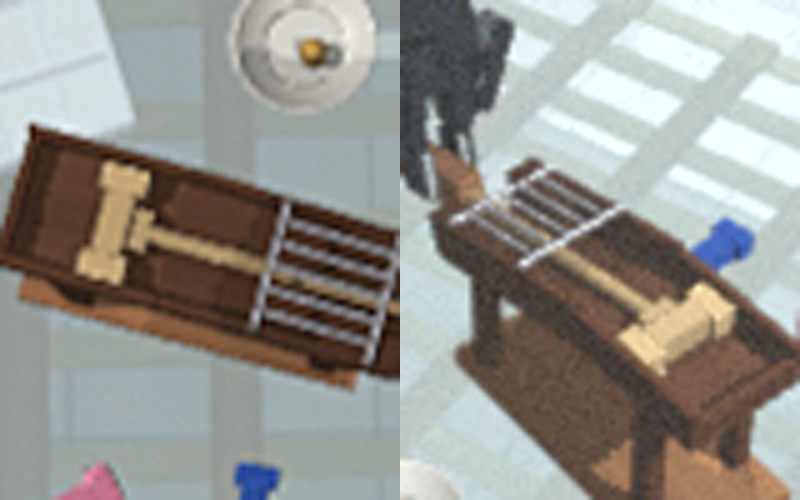

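Run:
```python
from h import *
p,Q=pose((.160,0,.135),11);rows(p,Q)
p2,Q2=pose(slope(.12,.012),13);rows(p2,Q2,step=15,start=(p,Q))
p3,Q3=pose(slope(.05,.012),14);rows(p3,Q3,step=25,start=(p2,Q2))
Mt=model("top");print("winder est",ray(Mt,[[277.6,179.4]],.138))
```

```text
[-4.5  0.4 -6.8] [-0.17  0.21 -0.14]
n 1 from [0.5777 0.0022 0.0792] t 9.4
[-11.7   0.    1.9] [-0.   0.5  0. ]
[-11.8   0.    1.8] [-0.   0.5  0. ]
[-11.8   0.    1.7] [-0.   0.5  0. ]
[-11.8   0.    1.6] [-0.   0.5  0. ]
n 4 from [ 0.5764 -0.0034  0.085 ] t 9.4
[-23.3   0.    1.7] [-0.    0.33  0.  ]
[-23.3  -0.    1.5] [-0.    0.33  0.  ]
[-23.3  -0.    1.4] [-0.    0.33  0.  ]
n 3 from [ 0.5639 -0.0462  0.0685] t 9.4
winder est [[0.63742384 0.20939131 0.138     ]]
```

jog_arm --deltas '[[[-4,0,-7,0,0.2,0,5],[-12,0,1,0,0.5,0,5],[-12,0,1,0,0.5,0,5],[-12,0,1,0,0.5,0,5],[-12,0,1,0,0.5,0,5]]]'

```text
clock: 9.9
eef_pos: [0.5611, -0.0517, 0.0706]
tool_rot: [0.796, 0.595, 0.09, -0.07]
ft_force: [-0.7, 0.9, -0.6]
grip_width: 0.0186
```

Run:
```python
from h import *
p,Q=pose(slope(.05,.012),14);rows(p,Q,step=25)
o=get_obs();print(o["ft_force"],o["ft_torque"]);T=R.from_quat(o["tool_rot"]).as_matrix();tip=o["eef_pos"]+T@TIP;print(tip)
```

```text
[-21.4   0.4   2.8] [-0.07  0.33 -0.05]
[-21.5   0.4   2.7] [-0.07  0.33 -0.05]
[-21.5   0.4   2.6] [-0.07  0.33 -0.05]
n 3 from [ 0.5611 -0.0517  0.0706] t 9.9
[-0.74196534  0.92835079 -0.64700714] [-0.23822402  0.08274121 -0.06998012]
[0.61963717 0.14624121 0.12787989]
```

jog_arm --deltas '[[[-19,0,4,0,0.3,0,5],[-21,0,3,0,0.3,0,5],[-21,0,2,0,0.3,0,5]]]'

```text
clock: 10.2
eef_pos: [0.543, -0.1111, 0.0461]
tool_rot: [0.795, 0.594, 0.097, -0.075]
ft_force: [-0.2, -0.2, -1.2]
grip_width: 0.0189
```

Run:
```python
from h import *
p,Q=pose(slope(-.05,.012),14);rows(p,Q,step=25)
o=get_obs();print(o["ft_force"],o["ft_torque"])
```

```text
[-24.6   0.6  -0.4] [-0.05 -0.   -0.06]
[-24.6   0.5  -0.4] [-0.05 -0.   -0.06]
[-24.6   0.5  -0.4] [-0.05 -0.   -0.06]
[-24.6   0.5  -0.4] [-0.05 -0.   -0.06]
n 4 from [ 0.543  -0.1111  0.0461] t 10.2
[-0.24936925 -0.22741989 -1.15925941] [-0.34279977  0.07479235  0.02070694]
```

jog_arm --deltas '[[[-24,0,-1,0,0,0,5],[-24,0,-1,0,0,0,5],[-24,0,-1,0,0,0,5],[-12,0,-1,0,0,0,5],[0,0,-25,0,0,0,5]]]'

```text
clock: 10.7
eef_pos: [0.5088, -0.2041, 0.0465]
tool_rot: [0.798, 0.59, 0.094, -0.08]
ft_force: [-0.3, 0.4, -1.0]
grip_width: 0.0194
```

Run:
```python
from h import *
rows([.4565,-.2054,.05],down(np.radians(12.65)))
```

```text
[ -3.8 -12.4  -1.7] [ 0.69 -3.53 -7.39]
[ -2.3 -12.8  -1.3] [ 0.69 -3.53 -7.39]
[ -0.7 -13.   -1.1] [ 0.69 -3.53 -7.39]
[  0.9 -13.   -0.9] [ 0.69 -3.53 -7.39]
n 4 from [ 0.5088 -0.2041  0.0465] t 10.7
```

jog_arm --deltas '[[[-4,-12,-3,0.7,-3.5,-7.4,5],[-2,-13,-1,0.7,-3.5,-7.4,5],[-1,-13,-1,0.7,-3.5,-7.4,5],[1,-13,-1,0.7,-3.5,-7.4,5],[0,0,0,0,0,0,5]]]'

```text
clock: 11.2
eef_pos: [0.4552, -0.2113, 0.0527]
tool_rot: [0.62, 0.785, -0.001, 0.003]
ft_force: [0.4, 0.8, -1.2]
grip_width: 0.019
```

Run:
```python
from h import *
rows([.4565,-.2054,.02],down(np.radians(12.65)))
```

```text
[ 5.7  2.6 32.6] [0.13 0.38 0.74]
n 1 from [ 0.4552 -0.2113  0.0527] t 11.2
```

jog_arm --deltas '[[[3,1,17,0.1,0.4,0.4,5],[2,1,17,0,0.2,0.4,5],[0,0,6,0,0,0,5],[0,0,0,0,0,0,5]]]'

```text
clock: 11.6
eef_pos: [0.459, -0.2072, 0.0128]
tool_rot: [0.629, 0.777, 0.005, -0.001]
ft_force: [0.4, 0.2, -1.0]
grip_width: 0.0185
```

Run:
```python
from h import *
o=get_obs();rows([.4565,-.2054,.006],down(np.radians(12.65)));print(o["ft_force"],R.from_quat(o["tool_rot"]).as_matrix()[2].round(4))
```

```text
[ 2.2 -2.1  6.8] [ 0.39 -0.39 -0.68]
n 1 from [ 0.459  -0.2072  0.0128] t 11.6
[ 0.37305077  0.17779554 -0.96177857] [ 0.0068  0.0067 -1.    ]
```

jog_arm --deltas '[[[1,-1,7,0.4,-0.4,0,5],[0,0,1,0,0,0,5],[0,0,0,0,0,0,85],[0,0,0,0,0,0,85],[0,0,0,0,0,0,85]]]'

```text
clock: 12.1
eef_pos: [0.4599, -0.2077, 0.0059]
tool_rot: [0.631, 0.776, 0.0, 0.002]
ft_force: [0.1, -0.5, -0.7]
grip_width: 0.0616
```

Run:
```python
from h import *
o=get_obs();print(o["eef_pos"],o["ft_force"],o["grip_width"])
up=o["eef_pos"]*[1,1,0]+[0,0,.19]
# above landing: jaws along chute x (half turn options)
c=chute(.173,0,.0)
for yaw in(CH[2],CH[2]-np.pi): rows([.56,.12,.30],down(yaw),start=(up,R.from_quat(o["tool_rot"]).as_matrix()))
```

```text
[ 0.45994094 -0.20774076  0.00588914] [ 0.0671096  -0.45501234 -0.65728156] 0.0616328587312881
[ 37.5  20.7 -13.8] [ 0.01  0.02 -7.74]
[ 34.4  25.5 -13.8] [ 0.01  0.02 -7.74]
[ 30.7  29.9 -13.8] [ 0.01  0.02 -7.74]
[ 26.4  33.8 -13.7] [ 0.01  0.02 -7.74]
[ 21.6  37.  -13.7] [ 0.01  0.02 -7.74]
[ 16.4  39.6 -13.7] [ 0.01  0.02 -7.74]
[ 10.9  41.4 -13.7] [ 0.01  0.02 -7.74]
[  5.3  42.5 -13.7] [ 0.01  0.02 -7.74]
n 8 from [ 0.4599 -0.2077  0.19  ] t 12.1
[20.  11.  -7.3] [ 0.01 -0.01  7.87]
[21.3  8.2 -7.3] [ 0.01 -0.01  7.87]
[22.2  5.2 -7.4] [ 0.01 -0.01  7.87]
[22.7  2.1 -7.4] [ 0.01 -0.01  7.87]
[22.8 -1.1 -7.4] [ 0.01 -0.01  7.87]
[22.5 -4.2 -7.4] [ 0.01 -0.01  7.87]
[21.7 -7.2 -7.4] [ 0.01 -0.01  7.87]
[ 20.5 -10.1  -7.4] [ 0.01 -0.01  7.87]
[ 18.9 -12.8  -7.4] [ 0.01 -0.01  7.87]
[ 17.  -15.3  -7.4] [ 0.01 -0.01  7.87]
[ 14.7 -17.5  -7.4] [ 0.01 -0.01  7.87]
[ 12.2 -19.3  -7.4] [ 0.01 -0.01  7.87]
[  9.4 -20.8  -7.3] [ 0.01 -0.01  7.87]
[  6.5 -21.9  -7.3] [ 0.01 -0.01  7.87]
[  3.4 -22.6  -7.3] [ 0.01 -0.01  7.87]
n 15 from [ 0.4599 -0.2077  0.19  ] t 12.1
```

jog_arm --deltas '[[[0,0,0,0,0,0,85],[0,0,-20,0,0,0,85],[0,0,-40,0,0,0,85],[0,0,-45,0,0,0,85],[0,0,-45,0,0,0,85]]]'

```text
clock: 12.6
eef_pos: [0.4546, -0.2052, 0.1544]
tool_rot: [0.631, 0.776, -0.001, -0.006]
ft_force: [0.6, -0.2, -0.4]
grip_width: 0.0849
```

jog_arm --deltas '[[[38,21,-16,0,0,-7.7,85],[34,26,-16,0,0,-7.7,85],[31,30,-16,0,0,-7.7,85],[26,34,-16,0,0,-7.7,85],[22,37,-16,0,0,-7.7,85]]]'

```text
clock: 13.1
eef_pos: [0.5221, -0.0, 0.2462]
tool_rot: [0.334, 0.943, 0.001, 0.003]
ft_force: [0.9, -1.0, 0.5]
grip_width: 0.0848
```

jog_arm --deltas '[[[16,40,-16,0,0,-7.7,75],[11,41,-14,0,0,-7.7,70],[5,43,-14,0,0,-7.7,60],[0,0,0,0,0,0,50]]]'

```text
clock: 13.5
eef_pos: [0.5605, 0.134, 0.2959]
tool_rot: [0.126, 0.992, 0.002, 0.006]
ft_force: [1.0, -0.1, -0.7]
grip_width: 0.0501
```

Run:
```python
from h import *
rows([*chute(.173,0,0)[:2],.23],down(CH[2]))
for c in("top",):
    camera(c);r=masks_of("stick",c);print([(round(d["conf"],2),np.round(d["at"]).tolist()) for d in r])
```

```text
[-18.7  30.6  22.4] [0.11 0.23 0.61]
[-18.4  30.8  22.2] [0.11 0.23 0.61]
[-18.2  31.1  22.1] [0.11 0.23 0.61]
n 3 from [0.5605 0.134  0.2959] t 13.5
[(0.76, [412.0, 247.0])]
```

jog_arm --deltas '[[[-19,31,22,0.1,0.2,0.6,48],[-19,31,22,0.1,0.2,0.6,48],[-18,31,22,0.1,0.2,0.6,48],[0,0,0,0,0,0,48],[0,0,0,0,0,0,48]]]'

```text
clock: 14.1
eef_pos: [0.639, 0.1972, 0.2235]
tool_rot: [0.153, 0.988, -0.005, -0.004]
ft_force: [0.1, 0.2, 0.5]
grip_width: 0.048
```

Run:
```python
from h import *
M,o,im=snap("w5",["winder"])
for d in o["winder"]:
    print(ray(M,d["at"],.138).round(4)); (c,s,a)=cv2.minAreaRect(np.argwhere(d["pixels"])[:,::-1].astype(np.float32));b=cv2.boxPoints((c,s,a));w=ray(M,b,.138);print(ray(M,c,.138).round(4),np.linalg.norm(w[1]-w[0]),np.linalg.norm(w[2]-w[1]),np.degrees(np.arctan2(*(w[1]-w[0])[1::-1])))
print("pred",proj(M,chute(.173,0,.138)))
```

```text
[0.639  0.1972 0.2235] [ 0.1526  0.9883 -0.0046 -0.0036] [0.1 0.2 0.5] 0.04802604881958083 14.1
winder [(0.9, [334.0, 205.0], 2007), (0.68, [330.0, 35.0], 1400), (0.63, [234.0, 60.0], 1388)]
[[0.638  0.2085 0.138 ]]
[[0.6376 0.2095 0.138 ]] 0.02633925671158826 0.06440995941508353 72.52486402713552
[[0.5168 0.2417 0.138 ]]
[[0.5173 0.2403 0.138 ]] 0.043867929424330585 0.01790615229302093 118.35156941392223
[[0.5112 0.1706 0.138 ]]
[[0.5111 0.1692 0.138 ]] 0.018637443281855952 0.043027999673373146 82.55825832993037
pred [[335.34386471 205.74510373]]
```

View pics/w5.png

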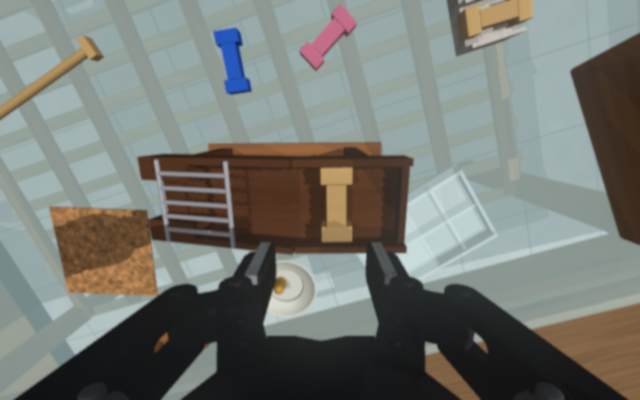

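Run:
```python
from h import *
rows([.638,.209,.165],down(np.radians(73)),step=31)
```

```text
[ 1.8  6.  29.5] [-0.28 -0.17 -0.28]
[ 1.9  5.8 29.5] [-0.28 -0.17 -0.28]
n 2 from [0.6384 0.197  0.2241] t 14.2
```

jog_arm --deltas '[[[2,7,29,-0.3,-0.2,-0.3,48],[2,7,27,-0.3,-0.2,-0.3,48],[0,0,0,0,0,0,48]]]'

```text
clock: 14.5
eef_pos: [0.6393, 0.2075, 0.1745]
tool_rot: [0.15, 0.989, 0.002, 0.006]
ft_force: [-0.5, -0.2, -0.6]
grip_width: 0.0479
```

Run:
```python
from h import *
M,o,im=snap("w6",["winder"])
for d in o["winder"][:1]:
    (c,s,a)=cv2.minAreaRect(np.argwhere(d["pixels"])[:,::-1].astype(np.float32));b=cv2.boxPoints((c,s,a));w=ray(M,b,.138);print(ray(M,c,.138).round(4),np.linalg.norm(w[1]-w[0]),np.linalg.norm(w[2]-w[1]),np.degrees(np.arctan2(*(w[1]-w[0])[1::-1])))
rows([.638,.209,.122],down(np.radians(73)),step=31)
```

```text
[0.6393 0.2075 0.1745] [0.1503 0.9886 0.0024 0.0055] [-0.5 -0.2 -0.6] 0.04791684042062008 14.5
winder [(0.8, [202.0, 48.0], 2165), (0.79, [323.0, 229.0], 2796), (0.2, [240.0, 210.0], 34977)]
[[0.5152 0.1769 0.138 ]] 0.018155126491841086 0.03982601909083394 82.76838703592699
[ 2.3 -0.2 28.2] [ 0.27  0.45 -0.16]
[ 2.1 -0.  28.2] [ 0.27  0.45 -0.16]
n 2 from [0.6415 0.2077 0.1785] t 14.6
```

jog_arm --deltas '[[[2,0,26,0.3,0.4,-0.2,48],[2,0,22,0.2,0.4,0,48],[0,0,0,0,0,0,48]]]'

```text
clock: 14.9
eef_pos: [0.6425, 0.2079, 0.1405]
tool_rot: [0.15, 0.989, 0.003, 0.008]
ft_force: [-0.3, 0.2, -1.2]
grip_width: 0.0477
```

Run:
```python
from h import *
M,o,im=snap("w7",["winder"])
d=max(o["winder"],key=lambda d:d["pixels"].sum() if d["pixels"].sum()<9000 else 0)
(c,s,a)=cv2.minAreaRect(np.argwhere(d["pixels"])[:,::-1].astype(np.float32));b=cv2.boxPoints((c,s,a));w=ray(M,b,.138);print(ray(M,c,.138).round(4),np.linalg.norm(w[1]-w[0]),np.linalg.norm(w[2]-w[1]),np.degrees(np.arctan2(*(w[1]-w[0])[1::-1])))
rows([.638,.209,.122],down(np.radians(73)),step=31)
```

```text
[0.6425 0.2079 0.1405] [0.1502 0.9886 0.0035 0.0078] [-0.3  0.2 -1.2] 0.0476956053869586 14.9
winder [(0.72, [301.0, 17.0], 1487), (0.61, [184.0, 41.0], 2528), (0.56, [322.0, 241.0], 4284), (0.46, [469.0, 240.0], 8484)]
[[0.6624 0.2677 0.138 ]] 0.08482019938576447 0.06569856757891665 102.20288077384515
[ 6.6 -1.7 21.3] [ 0.7   1.08 -0.27]
n 1 from [0.6443 0.2085 0.1435] t 15.0
```

jog_arm --deltas '[[[6,-1,14,0.7,1.1,-0.3,48],[2,0,6,0,0,0,48],[0,0,0,0,0,0,48]]]'

```text
clock: 15.3
eef_pos: [0.6387, 0.2104, 0.1274]
tool_rot: [0.148, 0.989, 0.002, 0.003]
ft_force: [-0.8, 0.3, 0.8]
grip_width: 0.0477
```

Run:
```python
from h import *
M,o,im=snap("w7",["winder"])
for d in o["winder"]:
    if 2000<d["pixels"].sum()<7000:
        (c,s,a)=cv2.minAreaRect(np.argwhere(d["pixels"])[:,::-1].astype(np.float32));b=cv2.boxPoints((c,s,a));w=ray(M,b,.138);print(ray(M,c,.138).round(4),np.linalg.norm(w[1]-w[0]),np.linalg.norm(w[2]-w[1]),np.degrees(np.arctan2(*(w[1]-w[0])[1::-1])))
rows([.638,.209,.122],down(np.radians(73)),step=31)
```

```text
[0.6387 0.2104 0.1274] [0.1477 0.989  0.0015 0.0027] [-0.8  0.3  0.8] 0.04771820890393156 15.3
winder [(0.94, [179.0, 42.0], 2720), (0.73, [320.0, 264.0], 4850), (0.67, [302.0, 17.0], 1715)]
[[0.5241 0.1846 0.138 ]] 0.016255373103636193 0.03265275035039699 83.65030339369014
[[0.6374 0.2102 0.138 ]] 0.025405662690632755 0.06544379417642786 72.96109718845854
[ 0.5 -1.7  5.7] [0.23 0.31 0.01]
n 1 from [0.639  0.2105 0.1278] t 15.4
```

Winder confirmed at (0.6374, 0.2102), centred under the jaws. Last millimetres and close.

jog_arm --deltas '[[[1,-1,6,0.2,0.3,0,48],[0,0,0,0,0,0,48],[0,0,0,0,0,0,5],[0,0,0,0,0,0,5],[0,0,0,0,0,0,5]]]'

```text
clock: 15.9
eef_pos: [0.6381, 0.21, 0.1221]
tool_rot: [0.148, 0.989, 0.0, 0.0]
ft_force: [-0.4, 0.0, -0.4]
grip_width: 0.0145
```

jog_arm --deltas '[[[0,0,0,0,0,0,5],[0,0,0,0,0,0,5]]]'

```text
clock: 16.1
eef_pos: [0.6381, 0.21, 0.1221]
tool_rot: [0.148, 0.989, 0.0, 0.0]
ft_force: [-0.3, 0.5, -0.5]
grip_width: 0.0143
```

Run:
```python
from h import *
o=get_obs();p=o["eef_pos"];print(p,o["joint_pos"].round(2),o["grip_width"])
rows(p+[0,0,.1],None)
# mat centre (.6455,-.122): place with winder; keep tool yaw ~73 first
rows([.645,-.121,.10],down(np.radians(70)),start=(p+[0,0,.1],R.from_quat(o["tool_rot"]).as_matrix()))
```

```text
[0.63812705 0.20995493 0.12206392] [0.32 0.64 0.34 1.27 0.   0.61] 0.014347515944991954
[ -0.    0.  -33.3] [0. 0. 0.]
[ -0.    0.  -33.3] [0. 0. 0.]
[ -0.    0.  -33.3] [0. 0. 0.]
n 3 from [0.6381 0.21   0.1221] t 16.1
[-12.9 -39.3  15.2] [0.01 0.01 0.38]
[-13.2 -39.2  15.2] [0.01 0.01 0.38]
[-13.4 -39.2  15.2] [0.01 0.01 0.38]
[-13.7 -39.1  15.2] [0.01 0.01 0.38]
[-13.9 -39.   15.2] [0.01 0.01 0.38]
[-14.2 -38.9  15.2] [0.01 0.01 0.38]
[-14.4 -38.8  15.3] [0.01 0.01 0.38]
[-14.7 -38.7  15.3] [0.01 0.01 0.38]
n 8 from [0.6381 0.21   0.2221] t 16.1
```

jog_arm --deltas '[[[0,0,-20,0,0,0,5],[0,0,-40,0,0,0,5],[0,0,-40,0,0,0,5],[-13,-39,-5,0,0,0,5],[-13,-39,5,0,0,0,5]]]'

```text
clock: 16.6
eef_pos: [0.64, 0.1312, 0.2235]
tool_rot: [0.143, 0.99, -0.0, -0.0]
ft_force: [0.6, -0.9, -0.7]
grip_width: 0.0142
```

jog_arm --deltas '[[[-12,-39,10,0,0,0,5],[-12,-39,10,0,0,0,5],[-12,-39,15,0,0,0,5],[-12,-39,20,0,0,0,5],[-12,-39,20,0,0,0,5]]]'

```text
clock: 17.1
eef_pos: [0.6458, -0.0789, 0.1521]
tool_rot: [0.141, 0.99, 0.001, 0.006]
ft_force: [0.4, -0.2, -0.6]
grip_width: 0.0143
```

Run:
```python
from h import *
rows([.635,-.119,.06],down(np.radians(73)))
rows([.635,-.119,.06],down(np.radians(73)))
M,o,im=snap("w8",["mat","tower"])
for t in o:
  if o[t]:
    d=o[t][0];(c,s,a)=cv2.minAreaRect(np.argwhere(d["pixels"])[:,::-1].astype(np.float32));b=cv2.boxPoints((c,s,a));print(t,ray(M,b,.002).round(3).tolist())
```

```text
[  0.1 -14.   30.7] [0.07 0.23 0.25]
[ -0.1 -13.9  30.7] [0.07 0.23 0.25]
[ -0.3 -13.9  30.7] [0.07 0.23 0.25]
n 3 from [ 0.6458 -0.0789  0.1521] t 17.1
[  0.1 -14.   30.7] [0.07 0.23 0.25]
[ -0.1 -13.9  30.7] [0.07 0.23 0.25]
[ -0.3 -13.9  30.7] [0.07 0.23 0.25]
n 3 from [ 0.6458 -0.0789  0.1521] t 17.1
[ 0.6458 -0.0789  0.1521] [0.1412 0.99   0.001  0.0063] [ 0.4 -0.2 -0.6] 0.014266123020758298 17.1
mat [(0.84, [268.0, 182.0], 11802), (0.41, [109.0, 31.0], 4773)]
tower [(0.61, [380.0, 276.0], 400)]
mat [[0.68, -0.219, 0.002], [0.562, -0.162, 0.002], [0.606, -0.04, 0.002], [0.731, -0.081, 0.002]]
tower [[0.823, -0.113, 0.002], [0.743, -0.047, 0.002], [0.769, -0.021, 0.002], [0.854, -0.086, 0.002]]
```

jog_arm --deltas '[[[0,-15,31,0,0.2,0.3,5],[0,-15,31,0,0.2,0.3,5],[0,-15,30,0,0.2,0.2,5],[0,0,0,0,0,0,5],[0,0,0,0,0,0,5]]]'

```text
clock: 17.75
eef_pos: [0.6359, -0.1198, 0.0606]
tool_rot: [0.149, 0.989, 0.003, 0.003]
ft_force: [0.7, -0.3, 0.2]
grip_width: 0.0143
```

Run:
```python
from h import *
rows([.635,-.12,.006],down(np.radians(73)))
```

```text
[ 0.5 -0.4 27.3] [ 0.2   0.14 -0.04]
[ 0.5 -0.4 27.3] [ 0.2   0.14 -0.04]
n 2 from [ 0.6359 -0.1198  0.0606] t 17.75
```

jog_arm --deltas '[[[0,0,25,0.2,0.2,0,5],[0,0,22,0.2,0.1,0,5],[0,0,0,0,0,0,5],[0,0,0,0,0,0,5]]]'

```text
clock: 18.15
eef_pos: [0.6441, -0.115, 0.0227]
tool_rot: [0.145, 0.989, 0.001, 0.007]
ft_force: [0.1, -0.2, -0.2]
grip_width: 0.0144
```

Run:
```python
from h import *
rows([.635,-.12,.0045],down(np.radians(73)))
```

```text
[ 7.5 -7.5 18.1] [0.2  0.83 0.28]
n 1 from [ 0.6441 -0.115   0.0227] t 18.15
```

jog_arm --deltas '[[[7,-6,12,0.2,0.8,0.3,5],[1,-1,4,0,0,0,5],[0,0,0,0,0,0,5]]]'

```text
clock: 18.45
eef_pos: [0.6372, -0.1189, 0.0105]
tool_rot: [0.147, 0.989, -0.0, 0.003]
ft_force: [-0.1, -0.3, 0.3]
grip_width: 0.0141
```

Run:
```python
from h import *
rows([.635,-.12,.0045],down(np.radians(73)));print(get_obs()["ft_force"])
```

```text
[ 1.9 -1.7  6. ] [0.04 0.39 0.06]
n 1 from [ 0.6372 -0.1189  0.0105] t 18.45
[-0.13227763 -0.34465403  0.28150464]
```

jog_arm --deltas '[[[2,-1,6,0,0.4,0,5],[0,0,1,0,0,0,5]]]'

```text
clock: 18.65
eef_pos: [0.6353, -0.1197, 0.004]
tool_rot: [0.147, 0.989, 0.0, 0.0]
ft_force: [-0.0, -0.5, -1.1]
grip_width: 0.0144
```

Run:
```python
from h import *
rows([.635,-.12,.0045],down(np.radians(73)));print(get_obs()["ft_force"])
```

```text
[ 0.2 -0.4 -0.5] [0.05 0.05 0.04]
n 1 from [ 0.6353 -0.1197  0.004 ] t 18.65
[-0.02203078 -0.53319524 -1.1436623 ]
```

jog_arm --deltas '[[[0,0,0,0,0,0,45],[0,0,0,0,0,0,45],[0,0,0,0,0,0,45],[0,0,-20,0,0,0,45],[0,0,-40,0,0,0,60]]]'

```text
clock: 19.15
eef_pos: [0.6302, -0.1191, 0.0583]
tool_rot: [0.148, 0.989, 0.001, -0.006]
ft_force: [-0.2, -0.0, -0.6]
grip_width: 0.0581
```

jog_arm --deltas '[[[0,0,-40,0,0,4,85],[0,0,-20,0,0,8,85],[0,0,0,0,0,8.5,85],[0,0,0,0,0,8.5,85],[0,0,0,0,0,8.5,85]]]'

```text
clock: 19.65
eef_pos: [0.6355, -0.1201, 0.1296]
tool_rot: [0.463, 0.886, 0.001, 0.001]
ft_force: [-0.5, 0.7, 0.0]
grip_width: 0.085
```

jog_arm --deltas '[[[0,0,0,0,0,8.5,85],[0,0,0,0,0,8.5,85],[0,0,0,0,0,8.5,85],[0,0,0,0,0,8.5,85],[0,0,0,0,0,8.5,85]]]'

```text
clock: 20.15
eef_pos: [0.6361, -0.1201, 0.1312]
tool_rot: [0.756, 0.655, 0.002, 0.001]
ft_force: [-0.2, -0.7, 0.2]
grip_width: 0.0848
```

jog_arm --deltas '[[[0,0,0,0,0,8.5,85],[0,0,0,0,0,0,85],[0,0,0,0,0,0,85]]]'

```text
clock: 20.45
eef_pos: [0.6362, -0.1201, 0.1315]
tool_rot: [0.802, 0.597, 0.002, 0.001]
ft_force: [0.1, -0.0, 0.3]
grip_width: 0.0852
```

```bash
cat >> h.py <<'E'
def rects(M,r,z,lo=300,hi=9000):
    for d in r:
        n=d["pixels"].sum()
        if lo<n<hi:
            (c,s,a)=cv2.minAreaRect(np.argwhere(d["pixels"])[:,::-1].astype(np.float32));w=ray(M,cv2.boxPoints((c,s,a)),z)
            e=w[1]-w[0],w[2]-w[1];e=e if np.linalg.norm(e[0])>np.linalg.norm(e[1]) else e[::-1]
            print(n,"at",np.round(c),"world",w.mean(0)[:2].round(4),"LxW mm",[round(1000*np.linalg.norm(k),1) for k in e],"long yaw",round(np.degrees(np.arctan2(e[0][1],e[0][0]))%180,1))
E
python3 - <<'E'
from h import *
M,o,im=snap("w9",["winder"]);rects(M,o["winder"],.020)
rows([.635,-.12,.07],down(np.radians(-17)))
E
```

```text
[ 0.6362 -0.1201  0.1315] [0.8019 0.5975 0.0019 0.0012] [ 0.1 -0.   0.3] 0.08516542566620895 20.45
winder [(0.87, [320.0, 199.0], 1747), (0.66, [91.0, 200.0], 2778)]
1747 at [320. 199.] world [ 0.6375 -0.1182] LxW mm [np.float64(62.4), np.float64(28.5)] long yaw 163.3
2778 at [105. 213.] world [ 0.4433 -0.0798] LxW mm [np.float64(170.0), np.float64(32.6)] long yaw 107.0
[-0.2 -0.7 30.7] [ 0.12 -0.04  0.17]
[-0.2 -0.7 30.7] [ 0.12 -0.04  0.17]
n 2 from [ 0.6362 -0.1201  0.1315] t 20.55
```

jog_arm --deltas '[[[0,0,31,0,0,0,85],[0,0,31,0,0,0,85],[0,0,20,0,0,0,85],[0,0,0,0,0,0,85],[0,0,0,0,0,0,85]]]'

```text
clock: 21.05
eef_pos: [0.6387, -0.1204, 0.0496]
tool_rot: [0.8, 0.6, 0.004, 0.003]
ft_force: [0.4, 0.1, 0.0]
grip_width: 0.085
```

Run:
```python
from h import *
M,o,im=snap("w10",["winder"]);rects(M,o["winder"],.020)
rows([.636,-.119,.0],down(np.radians(-17)))
```

```text
[ 0.6387 -0.1204  0.0496] [0.7999 0.6002 0.0036 0.0032] [0.4 0.1 0. ] 0.08495517150888547 21.05
winder [(0.57, [314.0, 234.0], 3662)]
3662 at [316. 231.] world [ 0.637  -0.1177] LxW mm [np.float64(63.0), np.float64(29.6)] long yaw 162.8
[ 0.2 -1.9 25. ] [ 0.29 -0.06  0.37]
[ 0.2 -1.8 25.1] [ 0.29 -0.06  0.37]
n 2 from [ 0.639  -0.1205  0.0501] t 21.15
```

jog_arm --deltas '[[[0,-2,25,0.3,0,0.4,85],[1,-2,19,0.3,0,0.3,85],[0,0,0,0,0,0,85]]]'

```text
clock: 21.45
eef_pos: [0.6404, -0.1193, 0.0114]
tool_rot: [0.803, 0.595, 0.005, 0.003]
ft_force: [-0.9, 0.7, -1.1]
grip_width: 0.085
```

Run:
```python
from h import *
M,o,im=snap("w11",["winder"]);rects(M,o["winder"],.020)
rows([.636,-.119,.0],down(np.radians(-17)))
```

```text
[ 0.6404 -0.1193  0.0114] [0.8035 0.5953 0.0045 0.0033] [-0.9  0.7 -1.1] 0.08499722872269931 21.45
winder [(0.7, [313.0, 259.0], 6021)]
6021 at [314. 260.] world [ 0.6375 -0.1173] LxW mm [np.float64(62.6), np.float64(32.3)] long yaw 162.8
[-1.2 -6.3 13.7] [ 0.85 -0.21  0.07]
n 1 from [ 0.6422 -0.1197  0.0138] t 21.55
```

jog_arm --deltas '[[[0,-5,11,0.9,0,0,85],[0,-1,3,0,0,0,85],[0,0,0,0,0,0,85]]]'

```text
clock: 21.85
eef_pos: [0.639, -0.1185, 0.0028]
tool_rot: [0.803, 0.595, 0.003, 0.001]
ft_force: [0.1, -0.4, 0.6]
grip_width: 0.085
```

Run:
```python
from h import *
o=get_obs();print(o["ft_force"]);rows([.636,-.119,.0],down(np.radians(-17)))
```

```text
[ 0.07512071 -0.35706769  0.57804683]
[-1.4 -2.8  2.8] [ 0.26 -0.26  0.09]
n 1 from [ 0.639  -0.1185  0.0028] t 21.85
```

jog_arm --deltas '[[[-1,-2,3,0.3,-0.3,0,85],[0,0,0,0,0,0,72],[0,0,0,0,0,0,55],[0,0,0,0,0,0,50],[0,0,0,0,0,0,50]]]'

```text
clock: 22.35
eef_pos: [0.638, -0.1191, 0.0017]
tool_rot: [0.803, 0.595, 0.0, 0.001]
ft_force: [0.2, 0.4, -0.8]
grip_width: 0.0627
```

Run:
```python
from h import *
o=get_obs();print(o["ft_force"],o["ft_torque"],o["grip_width"],o["eef_pos"],R.from_quat(o["tool_rot"]).as_matrix().round(3).tolist())
M,r,im=snap("w12",["winder"]);rects(M,r["winder"],.020)
```

```text
[ 0.18388698  0.39994677 -0.83466883] [-0.03168603  0.03791749 -0.00229429] 0.06271597357284193 [ 0.63795018 -0.11912044  0.00169143] [[0.291, 0.957, 0.002], [0.957, -0.291, -0.001], [-0.001, 0.002, -1.0]]
[ 0.638  -0.1191  0.0017] [8.034e-01 5.955e-01 3.000e-04 1.100e-03] [ 0.2  0.4 -0.8] 0.06271597357284193 22.35
winder [(0.55, [320.0, 267.0], 6734)]
6734 at [320. 266.] world [ 0.6387 -0.1171] LxW mm [np.float64(62.1), np.float64(32.7)] long yaw 163.0
```

Run:
```python
from h import *
o=get_obs();p=o["eef_pos"]
rows([.455,.385,.22],down(np.radians(90)),start=(p+[0,0,.22],R.from_quat(o["tool_rot"]).as_matrix()))
```

```text
[ 33.  -24.7   0. ] [ 0.    0.01 -8.22]
[ 36.2 -19.8   0. ] [ 0.    0.01 -8.22]
[ 38.7 -14.4   0.1] [ 0.    0.01 -8.22]
[40.3 -8.7  0.1] [ 0.    0.01 -8.22]
[41.2 -2.8  0.1] [ 0.    0.01 -8.22]
[41.1  3.1  0.1] [ 0.    0.01 -8.22]
[40.3  8.9  0.1] [ 0.    0.01 -8.22]
[38.6 14.6  0.1] [ 0.    0.01 -8.22]
[36.1 20.   0.1] [ 0.    0.01 -8.22]
[32.9 24.9  0.1] [ 0.    0.01 -8.22]
[29.  29.4  0.1] [ 0.    0.01 -8.22]
[24.5 33.2  0.1] [ 0.    0.01 -8.22]
[19.5 36.4  0.1] [ 0.    0.01 -8.22]
n 13 from [ 0.6378 -0.1191  0.2215] t 22.45
```

jog_arm --deltas '[[[0,0,-20,0,0,0,50],[0,0,-45,0,0,0,50],[0,0,-50,0,0,0,50],[0,0,-50,0,0,0,50],[0,0,-50,0,0,0,50]]]'

```text
clock: 22.95
eef_pos: [0.6308, -0.1176, 0.2096]
tool_rot: [0.803, 0.595, -0.009, -0.009]
ft_force: [1.3, 0.1, 0.5]
grip_width: 0.0627
```

jog_arm --deltas '[[[33,-25,-10,0,0,-8.2,50],[36,-20,0,0,0,-8.2,50],[39,-14,0,0,0,-8.2,50],[40,-9,0,0,0,-8.2,50],[41,-3,0,0,0,-8.2,50]]]'

```text
clock: 23.45
eef_pos: [0.5647, 0.0747, 0.2326]
tool_rot: [0.537, 0.843, 0.0, -0.0]
ft_force: [0.2, 0.1, -1.0]
grip_width: 0.0626
```

jog_arm --deltas '[[[41,3,0,0,0,-8.2,50],[40,9,0,0,0,-8.2,50],[39,15,0,0,0,-8.2,50],[36,20,0,0,0,-8.2,50],[33,25,0,0,0,-8.2,50]]]'

```text
clock: 23.95
eef_pos: [0.4851, 0.2741, 0.2326]
tool_rot: [0.193, 0.981, 0.0, -0.0]
ft_force: [1.3, 0.8, 0.2]
grip_width: 0.0622
```

Run:
```python
from h import *
o=get_obs();print(o["grip_width"])
rows([.435,.39,.20],down(np.radians(90)))
```

```text
0.06224253887999118
[30.1 29.4 10.9] [ 0.01 -0.   -7.43]
[26.1 33.1 10.9] [ 0.01 -0.   -7.43]
[21.6 36.2 10.9] [ 0.01 -0.   -7.43]
n 3 from [0.4851 0.2741 0.2326] t 23.95
```

jog_arm --deltas '[[[30,29,6,0,0,-7.4,50],[26,33,6,0,0,-7.4,50],[22,36,6,0,0,-7.4,50],[0,0,0,0,0,0,50],[0,0,0,0,0,0,50]]]'

```text
clock: 24.45
eef_pos: [0.4278, 0.3985, 0.2133]
tool_rot: [-0.013, 1.0, 0.001, -0.0]
ft_force: [-0.2, -0.5, -0.6]
grip_width: 0.0622
```

Run:
```python
from h import *
M,o,im=snap("w13",["pad","rack"]);rects(M,o["pad"],.027,200);rects(M,o["rack"],.039,200,30000)
```

```text
[0.4278 0.3985 0.2133] [-1.270e-02  9.999e-01  6.000e-04 -1.000e-04] [-0.2 -0.5 -0.6] 0.062152501576182885 24.45
pad [(0.9, [335.0, 197.0], 1160), (0.73, [320.0, 266.0], 6868)]
rack [(0.91, [337.0, 213.0], 1319)]
1160 at [335. 195.] world [0.4397 0.4152] LxW mm [np.float64(51.9), np.float64(32.9)] long yaw 89.5
6868 at [320. 267.] world [0.5352 0.401 ] LxW mm [np.float64(163.6), np.float64(87.4)] long yaw 91.4
1319 at [335. 209.] world [0.4543 0.4153] LxW mm [np.float64(87.6), np.float64(52.5)] long yaw 179.4
```

View pics/w13.png

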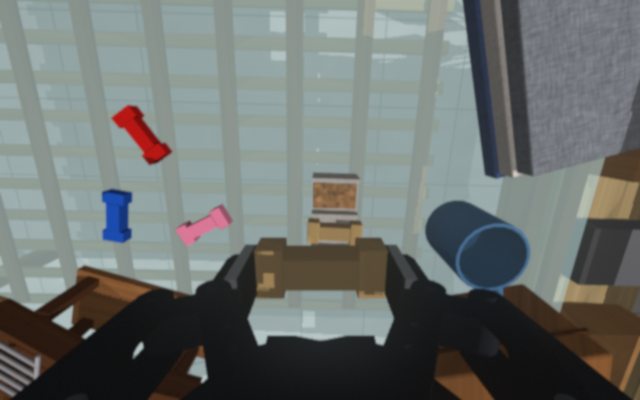

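Run:
```python
from h import *
z=np.load("w13.npz");M=model("wrist",dict(eef_pos=z["e"],tool_rot=z["q"]))
print("mug top ring",ray(M,[[488,252],[455,240],[528,255]],.09).round(3).tolist(),"mug bottom",ray(M,[[432,215]],0).round(3))
print("pad corners",ray(M,[[313,178],[357,178],[358,210],[314,211]],.027).round(4).tolist())
print("ribs",ray(M,[[312,175],[359,174],[361,214],[311,215]],.039).round(4).tolist())
rows([.4395,.4135,.10],down(np.radians(90)))
```

```text
mug top ring [[0.479, 0.569, 0.09], [0.467, 0.534, 0.09], [0.482, 0.61, 0.09]] mug bottom [[0.469 0.545 0.   ]]
pad corners [[0.4196, 0.3894, 0.027], [0.4183, 0.4405, 0.027], [0.4571, 0.444, 0.027], [0.4597, 0.3913, 0.027]]
ribs [[0.4141, 0.3885, 0.039], [0.4116, 0.4409, 0.039], [0.4583, 0.4461, 0.039], [0.4609, 0.3881, 0.039]]
[-3.6  5.3 37.9] [0.03 0.   0.43]
[-3.6  5.4 37.9] [0.03 0.   0.43]
[-3.6  5.4 37.9] [0.03 0.   0.43]
n 3 from [0.4289 0.3971 0.2137] t 24.6
```

jog_arm --deltas '[[[-4,5,38,0,0,0.4,50],[-4,5,38,0,0,0.4,50],[-4,6,35,0,0,0.4,50],[0,0,0,0,0,0,50],[0,0,0,0,0,0,50]]]'

```text
clock: 25.1
eef_pos: [0.4481, 0.409, 0.1049]
tool_rot: [0.007, 1.0, 0.003, 0.004]
ft_force: [-0.5, -0.7, 0.2]
grip_width: 0.0627
```

Run:
```python
from h import *
M,o,im=snap("w14",["pad","rack","winder"]);rects(M,o["pad"],.027,200);rects(M,o["rack"],.039,200,30000)
rects(M,o["winder"],get_obs()["eef_pos"][2]+.018)
# white rib tops: bright, unsaturated pixels
hsv=cv2.cvtColor(im,cv2.COLOR_RGB2HSV);d=o["rack"][0]["pixels"] if o["rack"] else None
p=o["pad"][0]["pixels"];vs,us=np.where(p);u=int(np.median(us));print(u,vs.min(),vs.max())
g=cv2.cvtColor(im,cv2.COLOR_RGB2GRAY)
for uu in(u-20,u,u+20):print(uu,[(v,int(g[v,uu]),int(hsv[v,uu,1])) for v in range(max(vs.min()-14,0),vs.max()+14,2)])
```

```text
[0.4481 0.409  0.1049] [0.0067 1.     0.0033 0.0036] [-0.5 -0.7  0.2] 0.06268205743626291 25.1
pad [(0.84, [328.0, 202.0], 2228)]
rack [(0.8, [330.0, 228.0], 2852)]
winder [(0.93, [147.0, 247.0], 2176), (0.81, [21.0, 243.0], 2946), (0.66, [318.0, 268.0], 6767), (0.65, [41.0, 119.0], 3680)]
2228 at [328. 202.] world [0.4402 0.4154] LxW mm [np.float64(48.6), np.float64(29.8)] long yaw 89.2
2852 at [329. 247.] world [0.4794 0.4158] LxW mm [np.float64(136.7), np.float64(52.6)] long yaw 2.7
2176 at [144. 250.] world [0.4351 0.3263] LxW mm [np.float64(41.3), np.float64(14.5)] long yaw 118.4
2946 at [ 24. 242.] world [0.4303 0.2715] LxW mm [np.float64(38.8), np.float64(20.8)] long yaw 164.4
6767 at [321. 267.] world [0.4455 0.4091] LxW mm [np.float64(61.1), np.float64(32.6)] long yaw 89.7
3680 at [ 38. 121.] world [0.3771 0.294 ] LxW mm [np.float64(37.2), np.float64(19.5)] long yaw 35.9
328 184 220
308 [(170, 85, 6), (172, 76, 16), (174, 75, 17), (176, 91, 19), (178, 139, 19), (180, 148, 18), (182, 141, 21), (184, 100, 57), (186, 85, 117), (188, 90, 122), (190, 96, 121), (192, 100, 124), (1
[... 656 characters left out ...]
 126), (212, 97, 126), (214, 95, 126), (216, 95, 125), (218, 98, 123), (220, 119, 73), (222, 134, 26), (224, 93, 21), (226, 75, 20), (228, 74, 23), (230, 107, 23), (232, 142, 21)]
348 [(170, 81, 9), (172, 77, 16), (174, 77, 13), (176, 97, 18), (178, 139, 20), (180, 144, 19), (182, 137, 20), (184, 97, 71), (186, 86, 115), (188, 88, 117), (190, 96, 120), (192, 97, 121), (194, 101, 126), (196, 110, 127), (198, 112, 127), (200, 109, 127), (202, 102, 125), (204, 101, 124), (206, 102, 125), (208, 104, 127), (210, 103, 127), (212, 102, 127), (214, 100, 125), (216, 100, 126), (218, 101, 124), (220, 122, 63), (222, 135, 24), (224, 92, 21), (226, 74, 23), (228, 76, 20), (230, 109, 20), (232, 140, 21)]
```

Run:
```python
from h import *
rows([.442,.4154,.055],down(np.radians(89.2)))
```

```text
[ 3.4  2.2 25.7] [0.26 0.27 0.05]
[ 3.3  2.4 25.7] [0.26 0.27 0.05]
n 2 from [0.4483 0.4104 0.1063] t 25.3
```

jog_arm --deltas '[[[4,3,25,0.3,0.3,0,50],[4,3,22,0.3,0.3,0,50],[0,0,0,0,0,0,50],[0,0,0,0,0,0,50]]]'

```text
clock: 25.7
eef_pos: [0.4446, 0.4202, 0.0671]
tool_rot: [0.006, 1.0, 0.004, 0.005]
ft_force: [-0.9, 0.8, -0.5]
grip_width: 0.0625
```

Run:
```python
from h import *
rows([.442,.4154,.045],down(np.radians(89.2)))
M,o,im=snap("w15",["pad"]);rects(M,o["pad"],.027,200)
```

```text
[ 2.8 -5.1 22. ] [0.49 0.55 0.08]
n 1 from [0.4446 0.4202 0.0671] t 25.7
[0.4446 0.4202 0.0671] [0.0063 1.     0.0043 0.0049] [-0.9  0.8 -0.5] 0.06254017927618008 25.7
pad [(0.61, [312.0, 219.0], 2994)]
2994 at [312. 222.] world [0.4402 0.4147] LxW mm [np.float64(48.8), np.float64(30.1)] long yaw 89.2
```

jog_arm --deltas '[[[3,-4,15,0.5,0.5,0,50],[1,-1,4,0,0,0,50],[0,0,0,0,0,0,50]]]'

```text
clock: 26.1
eef_pos: [0.4419, 0.4158, 0.0494]
tool_rot: [0.007, 1.0, 0.001, 0.002]
ft_force: [0.2, 0.1, 0.3]
grip_width: 0.0623
```

Run:
```python
from h import *
rows([.442,.415,.028],down(np.radians(89.2)))
```

```text
[ 0.  -0.8 21.4] [0.14 0.21 0.04]
n 1 from [0.4419 0.4158 0.0494] t 26.1
```

jog_arm --deltas '[[[0,-1,8,0.1,0.2,0,50],[1,0,5,0.1,0.1,0,50],[0,0,0,0,0,0,50]]]'

```text
clock: 26.4
eef_pos: [0.4409, 0.4144, 0.0352]
tool_rot: [0.007, 1.0, -0.001, -0.001]
ft_force: [0.1, 0.3, 0.1]
grip_width: 0.0625
```

Run:
```python
from h import *
rows([.442,.415,.0275],down(np.radians(89.2)));print(get_obs()["ft_force"])
```

```text
[-1.1  0.6  7.7] [-0.09 -0.13  0.03]
n 1 from [0.4409 0.4144 0.0352] t 26.4
[0.14100977 0.25142414 0.09956944]
```

jog_arm --deltas '[[[-1,0,6,-0.1,-0.1,0,50],[0,0,1,0,0,0,50],[0,0,0,0,0,0,50]]]'

```text
clock: 26.7
eef_pos: [0.4419, 0.4144, 0.0272]
tool_rot: [0.007, 1.0, 0.0, -0.0]
ft_force: [0.7, 0.5, -0.6]
grip_width: 0.0624
```

Run:
```python
from h import *
rows([.442,.415,.0267],down(np.radians(89.2)));print(get_obs()["ft_force"])
```

```text
[-0.1  0.6  0.5] [-0.   -0.04  0.03]
n 1 from [0.4419 0.4144 0.0272] t 26.7
[ 0.67202847  0.54952119 -0.64192152]
```

Half a millimetre above the pad; release, rise straight up, back off to look.

jog_arm --deltas '[[[0,0,1,0,0,0,50],[0,0,0,0,0,0,70],[0,0,0,0,0,0,85],[0,0,0,0,0,0,85],[0,0,-15,0,0,0,85]]]'

```text
clock: 27.2
eef_pos: [0.441, 0.4136, 0.04]
tool_rot: [0.007, 1.0, -0.001, -0.001]
ft_force: [-0.8, 0.3, -0.3]
grip_width: 0.085
```

jog_arm --deltas '[[[0,0,-30,0,0,0,85],[0,0,-45,0,0,0,85],[0,0,-45,0,0,0,85],[0,0,-45,0,0,0,85],[0,0,0,0,0,0,85]]]'

```text
clock: 27.7
eef_pos: [0.4412, 0.4138, 0.212]
tool_rot: [0.007, 1.0, -0.001, -0.001]
ft_force: [1.0, 0.1, 0.5]
grip_width: 0.0849
```

Run:
```python
from h import *
M,o,im=snap("w16",["winder","rack","stick"]);rects(M,o["winder"],.045)
a=im[110:330,200:440,::-1]; A=cv2.resize(a,(400,367),interpolation=cv2.INTER_CUBIC)
t=camera("top")[:,:,::-1];r=masks_of("stick","top");print([(round(d["conf"],2),d["at"]) for d in r])
B=cv2.resize(t[110:310,170:510],(624,367)); B=B[:, :400*1] if False else cv2.resize(t[130:300,190:450],(400,262))
B=cv2.copyMakeBorder(B,0,367-262,0,0,cv2.BORDER_CONSTANT)
cv2.imwrite("pics/end.png",cv2.convertScaleAbs(np.hstack([A,B]),alpha=1.4))
```

```text
[0.4412 0.4138 0.212 ] [ 0.0066  1.     -0.001  -0.0014] [1.  0.1 0.5] 0.08491334707709682 27.7
winder [(0.85, [126.0, 129.0], 1629), (0.76, [104.0, 213.0], 1342), (0.59, [194.0, 218.0], 1058), (0.56, [320.0, 188.0], 1154)]
rack [(0.77, [326.0, 212.0], 1817)]
stick []
1629 at [126. 129.] world [0.3754 0.2107] LxW mm [np.float64(63.3), np.float64(31.8)] long yaw 35.8
1342 at [104. 214.] world [0.4672 0.1673] LxW mm [np.float64(64.1), np.float64(34.4)] long yaw 168.6
1058 at [193. 220.] world [0.4753 0.2672] LxW mm [np.float64(68.6), np.float64(25.1)] long yaw 117.2
1154 at [322. 188.] world [0.4407 0.4142] LxW mm [np.float64(62.2), np.float64(28.2)] long yaw 89.3
[(0.98, [408.3, 248.8])]
```

View pics/end.png

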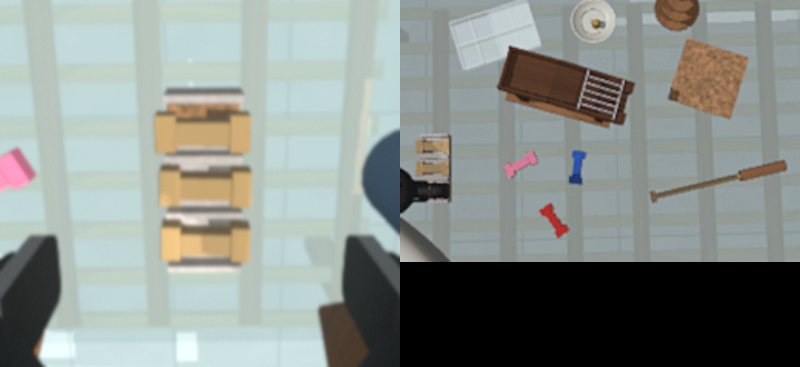

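```bash
python3 -c "
from workcell import *
print(job_done(), get_obs()['clock'])"
```

```text
the job is handed in; nothing more can be done
the job is handed in; nothing more can be done
```

The job is handed in at about 28 s of the 72 s allowed; the hand-in itself gives no verdict.

- **Pushing it free:** I pushed the winder up onto the level landing with the stick. Then I laid the stick back on the table where it had been.
- **Moving it:** I lifted the winder by its waist and set it flat on the cork mat. I let go, took it again by its two ends and laid it in the cork-lined groove nearest the robot.

**Last checks:**
- The wrist view puts the winder at (0.441, 0.414), long axis at 89.3°. The pad is at (0.440, 0.415), 89.2°.
- It looks flat and centred between the ribs. No depth reading backs this up; it rests on the picture and on the height I let go at.
- The spares, the look-alikes and the bystanders that show in the last pictures look undisturbed.
- The forces I read stayed near zero (about 1 N), with no unexpected contact.

**Checks that disagreed:**
- An early scene-camera fit put the chute about 35 mm and 9° away from the top and wrist fits. I discarded it and checked the aim in pictures before inserting the stick.
- Small moves often stopped a few millimetres short, so I corrected them step by step.

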